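# Carry the heat setting over to the other sample warmer

## Robot

A 6-joint arm with a two-finger parallel gripper is mounted at the origin on the work surface. World frame = base frame: x ahead of the robot, y to its left, z up, the work surface at z = 0. Lengths are in m, angles in rad, forces in N, time in s.
With the tool pointing down it reaches from about 0.4 to 0.825 m from the base axis. Payload 7 kg.
Tool frame: the origin (TCP) lies midway between the tips of the shut fingers; the grasp point (between the pads) lies 19 mm behind it; z points along the fingers, y is the line along which they close (so a half turn about z gives the same grasp; the last joint's range is limited). The gripper opens to 88 mm and grips with 3 to 60 N. Pads are 19 mm wide; open, the fingers measure 130 mm over their backs; the gripper's body (78 mm by 193 mm) begins 47 mm behind the grasp point.
Start: joints at [-0.979, 0.359, 0.012, 0, -1.224, -0.288], TCP at [0.202, -0.644, 0.189] pointing down, gripper open.
Joint ranges: [-3.07, 3.07], [-1.43, 2.12], [-1.02, 1.25], [-3.03, 1.67], [-3.05, -0], [-3.03, 3.03]. Speed limits (rad/s): [2.39, 2.39, 3.01, 3.14, 3.14, 3.14].

## Interface

Orientations are given as a unit quaternion [w, x, y, z].
In Python, from workcell import manip, cams, close_job gives the robot as it stands. The module is installed in compiled form; this text tells all that it offers.
- The arm moves only by the shell command python3 -m jog 'ROWS'. ROWS is JSON, a list of rows, each a list of 7 numbers: the turn, a rotation vector about the world's x, y, z each as a share of 0.12 rad, from -1 to 1, then the shift along the world's x, y, z each as a share of 0.04 m, from -1 to 1, then the closure, from -1 (fully open) to 1 (shut), so that 0 is half open. A call has 1 to 8 rows; each row shifts and turns the commanded pose from where the row before left it; what a row does not reach is not made up. A row lasts 1/12 s, in which the tool goes at most 41.7 mm and 7.16 degrees, less where a joint would pass 70% of its speed; a pose out of reach is approached as far as the arm can. A call with a number of a shift or a turn outside -1 to 1 is refused whole. A call with a gripper value outside its range is refused whole. The fingers move at their own pace and stop on an object; the grip force is fixed at half the most. Time passes only in rows, so rows that do not move let the fingers close. It gives the time, the measured TCP pose, the force, the opening and the grip force at its end, in the units of the state.
- manip.observe(): the state, without advancing time (a new reading comes with each control period).
- cams.read_camera(name): name is "scene" or "top"; returns (picture, depth): 400x640x3 uint8, blue, green, red; 400x640 float32, m along the optical axis (not along the pixel's ray), 0 where there is no reading.
- cams.camera_info(name): a dict with "intrinsics" (3x3 intrinsics, pixels), "world_to_cam" (4x4, takes a point from world to camera coordinates). Camera axes: x right, y down, z forward; pixel columns grow to the right and rows downward; lengths in m; the calibration is good to about 2 mm. A picture is of the moment at which its call begins. camera_info takes no time and is no camera call.
- close_job(): hands the job in; it is judged then, once.
Trained networks look in the newest picture that a camera, given by its name, has taken for a name from the list of things; names that differ only in an ending like _2 or _b are one class to them, and where a whole thing is asked for, a point or a joint stands for the part that bears it (a point fixed in the world has none). Each returns a list of dicts, best first, with "score" (0 to 1); they miss things now and then, are a little off and sometimes report something else, mostly with a low value. They report only what shows in the picture. A call takes as long as a camera call. They do not tell look-alikes from the thing itself.
- cams.regions_of(camera, target): "pixels" (400x640 bool, what is visible of it) and "box" ([centre column, centre row, width, height] in pixels, round what is visible of it).
The state is a dict: "time": time; "joint_pos": joint angles; "qd": joint speeds; "joint_efforts": joint torques, N m; "position": TCP position; "orientation": TCP orientation; "wrist_force": force on the tool from outside, world axes, zero at the start; "ft_torque": the same for the moment, N m; "width": opening from 0.0 (shut) to 1.0 (fully open); "finger_force": force on a finger pad.
Only numpy, scipy, OpenCV 4.12 (cv2) and the standard library are available. Lean on these libraries where they do the work, as an engineer would, in place of code of your own. Each camera call takes 0.05 s, during which the arm holds its last target. There are 200 camera calls.

## Task

The covered pan has been moved to the other warmer. First switch off the empty warmer, then set the one under the pan to setting 2 (two bars): each knob turns only while pushed in and must end sprung fully up, and the pan's warmer has a worn knob whose catch lies a little beside its mark, so feel for it. Do not shift the pan or anything else standing about.

Things in the scene. Friction and masses are not known exactly. Their poses are not given: they have to be found in the camera images.
- warmer_a: THE ONE THAT CARRIES THE PAN; off at the start: a steel warmer, 300 deep, 220 wide, 105 high, immovable. Origin: centre of its footprint at table height; x to its back, z up. Hot plate: radius 85, centre x=50 y=0, top z=105. Its front panel slopes 28 degrees from level, facing front and up.
- warmer_a_dial (a point): warmer_a: the point where the knob's axis meets the panel, at x=-105, y=0, z=70 from the warmer's origin; x up the slope, z out of the panel (28 degrees off vertical). Marks around it: a small ring (off) up the slope, then clockwise as one faces the panel one, two, three short bars (settings 1, 2, 3), 40 degrees apart.
- warmer_a_grip (a point): knob of warmer_a: on the axis at mid-height of its grip bar (12 thick, 46 long, 24 high), 29.5 from the panel when up. z: axis, out of the panel; x: along the bar to its pointer end (nose, white line); y: across. Below the bar, 12 under this point, a skirt of radius 27, 6 thick, 11.5 clear of the panel when up; fingertips may push on it. Turns and sinks with the knob.
- warmer_a_turn (a joint): knob of warmer_a: rad, grows clockwise facing the panel: off 0, settings 1, 2, 3 marked at 0.70, 1.40, 2.10; stops at -0.05, 2.35. Turns only while pressed (about 0.1 N m). Let go at a catch it springs up and locks (play 0.07; at off more), else it stays sunk 7 mm. Worn: its catches lie up to 0.2 to either side of their marks, so feel for it: push off, turn gently to and fro about the mark until it springs up.
- warmer_a_press (a joint): knob of warmer_a: how far it is pressed, in m: 0 up, 0.0095 fully down. The spring pushes back with 4 N at first, 10 N fully down; free to turn from 0.0075 on.
- warmer_b: THE EMPTY ONE, with nothing on its plate; at setting 2 at the start: a steel warmer, 300 deep, 220 wide, 105 high, immovable. Origin: centre of its footprint at table height; x to its back, z up. Hot plate: radius 85, centre x=50 y=0, top z=105. Its front panel slopes 28 degrees from level, facing front and up.
- warmer_b_dial (a point): warmer_b: the point where the knob's axis meets the panel, at x=-105, y=0, z=70 from the warmer's origin; x up the slope, z out of the panel (28 degrees off vertical). Marks around it: a small ring (off) up the slope, then clockwise as one faces the panel one, two, three short bars (settings 1, 2, 3), 40 degrees apart.
- warmer_b_grip (a point): knob of warmer_b: on the axis at mid-height of its grip bar (12 thick, 46 long, 24 high), 29.5 from the panel when up. z: axis, out of the panel; x: along the bar to its pointer end (nose, white line); y: across. Below the bar, 12 under this point, a skirt of radius 27, 6 thick, 11.5 clear of the panel when up; fingertips may push on it. Turns and sinks with the knob.
- warmer_b_turn (a joint): knob of warmer_b: rad, grows clockwise as one faces the panel: off 0, settings 1, 2, 3 at 0.70, 1.40, 2.10; stops at -0.05 (off) and 2.35. Turns only while pressed (about 0.1 N m). Let go at one of these four it springs up and locks (play 0.07; at off up to 0.25), between them it stays sunk about 7 mm.
- warmer_b_press (a joint): knob of warmer_b: how far it is pressed, in m: 0 up, 0.0095 fully down. The spring pushes back with 4 N at first, 10 N fully down; free to turn from 0.0075 on.
- pan: covered metal pan, 160 across, 102 high to the top of the lid's loop, two side handles, about 0.9 kg, standing on warmer_a's plate. Origin: centre of its underside, z up.
- sauce: bystander: bottle, radius 25, 150 high, standing loose on the table. Origin: centre of its underside.
- ramekin: bystander: white bowl, radius 35, 40 high, standing loose on the table. Origin: centre of its underside.
- cups: bystander: stack of paper cups, radius 33, 74 high, standing loose on the table. Origin: centre of its underside.
- olive_jar: bystander: jar, radius 36, 100 high, standing loose on the table. Origin: centre of its underside.
- can: bystander: can, radius 37, 80 high, standing loose on the table. Origin: centre of its underside.
There are look-alikes about, which are no part of the job. What is shaped like the pan but green is not meant.

How it is judged:
On the way, in this order (a step that is already met when the one before it is completed fails the run):
1. the empty warmer's knob is pushed in and turned away from setting 2 (value of joint warmer_b_press above 0.005 m and value of joint warmer_b_turn below 1.2 rad), for 0.05 s.
2. the empty warmer's knob has sprung up at off (value of joint warmer_b_press below 0.0015 m and value of joint warmer_b_turn below 0.3 rad), for 0.2 s.
3. the pan's warmer's knob is pushed in and turned away from off (value of joint warmer_a_press above 0.005 m and value of joint warmer_a_turn above 0.5 rad), for 0.05 s.
4. the pan's warmer's knob has sprung up at setting 2 (value of joint warmer_a_press below 0.0015 m and value of joint warmer_a_turn between 1.1 and 1.7 rad), for 0.2 s.
At the end, for the whole second after the job is handed in: The empty warmer's knob is up (pressed less than 1.5 mm) at off (below 0.3 rad); the knob of the warmer under the pan is up at setting 2 (1.40 rad, within 0.3); the pan stands upright on its warmer, within 20 mm of where it was (all of step 2 and all of step 4 and distance of pan from where it was at the start of the episode below 0.02 m and angle between pan's own z axis and vertical below 0.05 rad); the robot touches nothing.
It fails at once if a knob is forced round while it is not pushed in ((value of joint warmer_a_press below 0.003 m and value of joint warmer_a_turn between 1 and 1.07 rad) or (value of joint warmer_b_press below 0.003 m and value of joint warmer_b_turn between 0.85 and 1.2 rad) or (value of joint warmer_b_press below 0.003 m and value of joint warmer_b_turn between 0.4 and 0.55 rad)).
It fails at once if the pan is shifted by more than 20 mm or tipped (distance of pan from where it was at the start of the episode above 0.02 m or angle between pan's own z axis and vertical above 0.15 rad).
It fails at once if a bystander is shifted by more than 30 mm (distance of any of sauce, ramekin, cups, olive_jar, can from where it was at the start of the episode above 0.03 m).
It also fails if it takes over 64 s, if anything falls off the work surface, if the arm or the gripper's body presses on something with over 40 N, if the wrist force passes 120 N, or if a joint passes its speed limit or range.

## Working session

There is one attempt and no reset: what is moved stays moved. The work goes in short steps, Python scripts to look and compute and a shell command to move; the robot and the scene stay as the last step left them, time stands still between calls to the robot, and variables do not carry over. Pictures are saved under pics/ and viewed, at most 12 in all, crops included, and the job is handed in when it is done.

```bash
mkdir -p pics
cat > h.py <<'E'
import numpy as np,cv2
from workcell import manip,cams
def world(cam,depth):
    i=cams.camera_info(cam);K=np.array(i["intrinsics"]);T=np.linalg.inv(np.array(i["world_to_cam"]))
    v,u=np.mgrid[:400,:640]
    P=np.stack([(u-K[0,2])/K[0,0]*depth,(v-K[1,2])/K[1,1]*depth,depth],-1)
    return P@T[:3,:3].T+T[:3,3]
def px(cam,p):
    i=cams.camera_info(cam);K=np.array(i["intrinsics"]);T=np.array(i["world_to_cam"])
    q=K@(T[:3,:3]@np.array(p)+T[:3,3]);return q[:2]/q[2]
E
python3 - <<'E'
from h import *
np.set_printoptions(precision=3,suppress=True)
for c in("scene","top"):
    p,d=cams.read_camera(c);cv2.imwrite(f"pics/{c}0.png",p);W=world(c,d);np.save(c+"W.npy",W)
    for t in["warmer_a","warmer_a_grip","pan","sauce","ramekin","cups","olive_jar","can"]:
        for r in cams.regions_of(c,t):
            m=r["pixels"]&(d>0)
            if m.sum(): print(c,t,round(r["score"],2),np.array(r["box"]),np.median(W[m],0),W[m].min(0),W[m].max(0))
s=manip.observe();print(s)
E
```

```text
scene warmer_a 0.94 [275.5 266.   98.7 107.2] [ 0.709 -0.257  0.094] [ 0.469 -0.379 -0.006] [ 0.812 -0.095  0.112]
scene warmer_a 0.63 [405.9 204.2  97.   86.5] [0.739 0.14  0.085] [ 0.435  0.07  -0.005] [0.799 0.298 0.149]
scene warmer_a_grip 0.62 [264.4 220.6  25.1  18.5] [ 0.545 -0.228  0.089] [ 0.516 -0.265  0.055] [ 0.581 -0.187  0.111]
scene warmer_a_grip 0.6 [391.6 166.8  14.2  13.1] [0.528 0.235 0.095] [ 0.419  0.209 -0.001] [0.549 0.326 0.118]
scene pan 0.92 [291.2 174.4  47.9  39.1] [ 0.369 -0.06   0.067] [ 0.267 -0.143 -0.007] [0.422 0.068 0.102]
scene pan 0.86 [413.5 193.9  62.3  48.1] [0.707 0.177 0.172] [ 0.542  0.105 -0.001] [0.765 0.41  0.208]
scene pan 0.78 [348.2 149.6  50.4  33.8] [0.348 0.176 0.066] [ 0.196  0.106 -0.005] [0.4   0.319 0.103]
scene pan 0.59 [445.6 150.3  19.2  22.6] [0.501 0.483 0.068] [ 0.421  0.459 -0.   ] [0.525 0.578 0.079]
scene sauce 0.83 [350.8 225.4  14.6  38. ] [ 0.678 -0.009  0.081] [ 0.566 -0.027 -0.002] [0.692 0.069 0.155]
scene sauce 0.16 [389.9 167.8  15.9  17.9] [0.527 0.235 0.093] [ 0.418  0.182 -0.007] [0.611 0.328 0.169]
scene ram
[... 1685 characters left out ...]
.553 0.086]
top olive_jar 0.9 [448.6 187.2  25.1  28.5] [ 0.603 -0.46   0.097] [ 0.576 -0.499  0.004] [ 0.643 -0.431  0.116]
top can 0.67 [319.6 141.6  17.8  26.1] [ 0.754 -0.013  0.079] [ 0.726 -0.05  -0.006] [0.798 0.025 0.095]
{'time': 0.9, 'joint_pos': array([-0.979,  0.359,  0.012, -0.   , -1.224, -0.288]), 'qd': array([ 0.001, -0.001, -0.002, -0.002,  0.   , -0.002]), 'joint_efforts': array([  0.   , -58.236,  29.33 ,   7.002,   0.013,   0.   ]), 'position': array([ 0.202, -0.644,  0.189]), 'orientation': array([ 0.   , -0.151,  0.988, -0.   ]), 'wrist_force': array([ 0.013, -0.839, -0.66 ]), 'ft_torque': array([-0.002, -0.009,  0.008]), 'finger_force': 0.0, 'width': 1.002906895913121}
```

View pics/scene0.png

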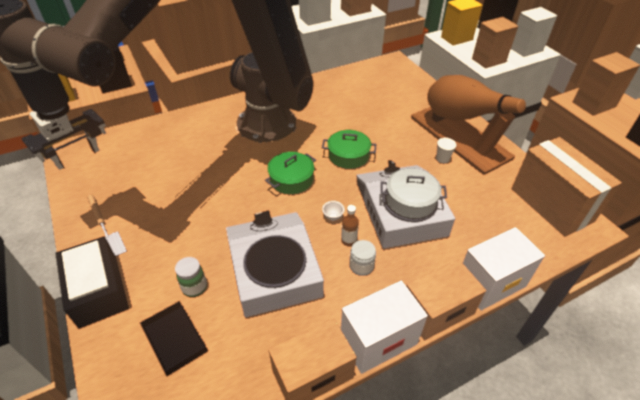

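View pics/top0.png

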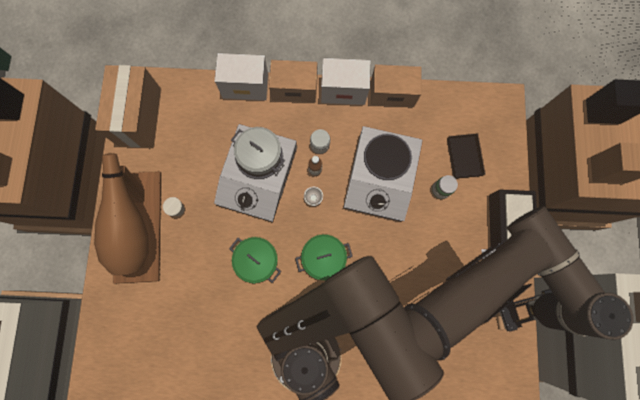

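Candidates: pan-shaped things are the grey pan at top (257,152), which is on a warmer, and the green pans at (255,260) and (323,257), which are look-alikes. Warmers are at top (256,173), carrying the pan = A, and (384,173), empty = B. Knobs are at about (247,199) for A and (377,201) for B. Next I'll fit the warmer poses and check a close crop.

```bash
cat > fit.py <<'E'
from h import *
from scipy.optimize import least_squares
np.set_printoptions(precision=4,suppress=True)
Wt=np.load("topW.npy").reshape(-1,3);Ws=np.load("sceneW.npy").reshape(-1,3)
P=np.vstack([Wt,Ws])
res={}
t28=np.tan(np.radians(28))
for n,c,R in(("a",(0.63,0.215),.2),("b",(0.645,-0.24),.2)):
    Q=P[(np.hypot(P[:,0]-c[0],P[:,1]-c[1])<R)&(P[:,2]>.03)&(P[:,2]<.112)]
    def loc(p,X):
        d=X[:,:2]-p[:2];C,S=np.cos(p[2]),np.sin(p[2]);return d[:,0]*C+d[:,1]*S,-d[:,0]*S+d[:,1]*C
    from scipy.optimize import differential_evolution
    def cost(p):
        x,y=loc(p,Q);ox=np.maximum(np.abs(x)-.15,0);oy=np.maximum(np.abs(y)-.11,0)
        s=np.minimum(.105,.07+(x+.105)*t28)
        knob=(np.hypot(x+.105,y)<.04); 
        # distance to solid's surface (inside->min distance to faces)
        out=np.hypot(ox,oy)
        ins=np.minimum.reduce([np.abs(.15-np.abs(x)),np.abs(.11-np.abs(y)),np.abs(Q[:,2]-s)*.88])
        r=np.where(out>0,out,ins);r=np.where(knob&(out==0),0,r)
        return np.mean(np.minimum(r,.012))
    b=differential_evolution(cost,[(c[0]-.06,c[0]+.06),(c[1]-.06,c[1]+.06),(-.6,.6)],seed=1,maxiter=150,popsize=20)
    p=b.x;C,S=np.cos(p[2]),np.sin(p[2])
    D=np.array([p[0]-C*.105,p[1]-S*.105,.07])
    z=np.array([-np.sin(np.radians(28))*C,-np.sin(np.radians(28))*S,np.cos(np.radians(28))])
    print(n,p,np.degrees(p[2]),b.fun,len(Q),"dial",D,"grip",D+.0295*z,"z",z)
    k=Q[np.linalg.norm(np.cross(P_:=Q-D,z),axis=1)<.03];k=k[((k-D)@z)>.022]
    # bar points in panel frame
    xu=np.array([np.cos(np.radians(28))*C,np.cos(np.radians(28))*S,np.sin(np.radians(28))]);yl=np.cross(z,xu)
    A=np.stack([(k-D)@xu,(k-D)@yl,(k-D)@z],1);A=A[(A[:,2]>.03)]
    print(" bar pts",len(A),A.mean(0) if len(A) else "",A.max(0)if len(A) else "")
    for cam in("top","scene"): print(cam,px(cam,D+.03*z))
    pl=P[(np.hypot(*(P[:,:2]-(p[:2]+.05*np.array([C,S]))).T)<.12)&(P[:,2]>.125)]
    if len(pl):print("pan",pl.mean(0),pl.min(0),pl.max(0),"plate",p[:2]+.05*np.array([C,S]))
E
python3 fit.py
python3 - <<'E'
import cv2,numpy as np
a=cv2.imread("pics/top0.png")[110:225,205:430];b=cv2.imread("pics/scene0.png")[140:240,230:455]
s=lambda i:cv2.resize(i,None,fx=3,fy=3,interpolation=cv2.INTER_CUBIC)
cv2.imwrite("pics/crop0.png",np.vstack([s(a)[:300],s(b)])[:600])
E
```

```text
a [ 0.6267  0.2145 -0.2494] -14.288533887473896 0.003920550922457593 6752 dial [0.5249 0.2404 0.07  ] grip [0.5115 0.2438 0.096 ] z [-0.4549  0.1159  0.8829]
 bar pts 56 [ 0.0041 -0.0023  0.0372] [0.0293 0.0055 0.0456]
top [243.2282 202.3896]
scene [391.2497 163.3482]
pan [0.6922 0.1899 0.1713] [0.6061 0.1049 0.1252] [0.769  0.2938 0.2134] plate [0.6752 0.2022]
b [ 0.6452 -0.2407 -0.1864] -10.680165691234977 0.003810687122854017 12303 dial [ 0.542  -0.2212  0.07  ] grip [ 0.5284 -0.2186  0.096 ] z [-0.4613  0.087   0.8829]
 bar pts 109 [ 0.0072 -0.0026  0.0364] [0.0163 0.0189 0.0429]
top [376.5931 203.7402]
scene [262.9718 214.0761]
```

View pics/crop0.png

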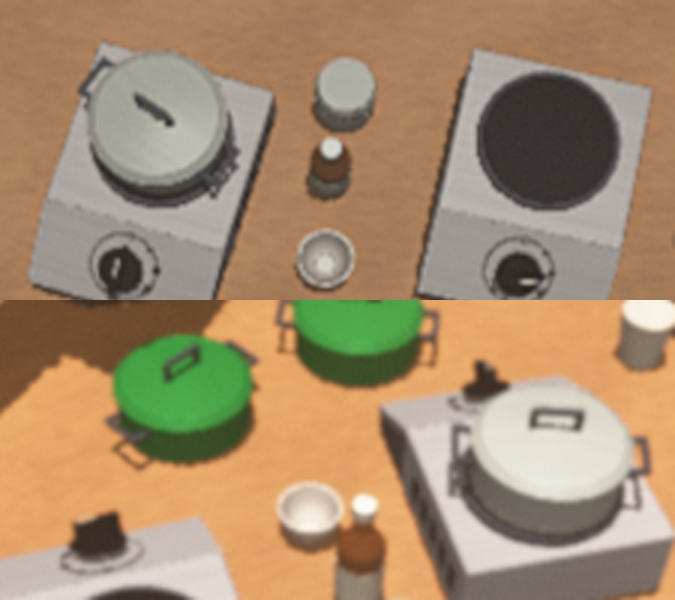

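The crop shows B's knob at crop (518,272), pointer to the right, which is setting 2. A's knob is at crop (121,269), pointer up the slope, which is off. Both sit about 3 px higher than my fit predicts, so I'll refine the axes from the dark knob pixels in both views.

```bash
cat > ref.py <<'E'
from h import *
from scipy.optimize import least_squares
np.set_printoptions(precision=4,suppress=True)
G={"a":((245,199),(391,167),-.249,(.52,.24)),"b":((378,201),(264,217),-.186,(.537,-.221))}
img={c:cv2.imread(f"pics/{c}0.png") for c in("top","scene")}
def ray(c,u):
    i=cams.camera_info(c);K=np.array(i["intrinsics"]);T=np.linalg.inv(np.array(i["world_to_cam"]))
    d=T[:3,:3]@np.linalg.inv(K)@np.array([u[0],u[1],1]);return T[:3,3],d/d[2]
def at(c,u,z):
    o,d=ray(c,u);return o+d*(z-o[2])
for n,(t,s,yaw,g) in G.items():
    for c,u in(("top",t),("scene",s)):
        m=(img[c].max(2)<75).astype(np.uint8)
        nl,l,st,ce=cv2.connectedComponentsWithStats(m)
        d=[(np.hypot(*(ce[k]-u)),k) for k in range(1,nl) if st[k,4]>15]
        k=min(d)[1];print(n,c,"dark comp",ce[k],st[k],"-> at z.085",at(c,ce[k],.085),"z.096",at(c,ce[k],.096))
    # steel outline in top picture, on z=.105 / panel
    r=[x for x in cams.regions_of("top","warmer_a")][:2]
    for x in r:
        if abs(x["box"][0]-t[0])<30:
            cnt=np.argwhere(x["pixels"])[:,::-1].astype(np.float32)
            xy=np.array([at("top",q,.09)[:2] for q in cnt],np.float32)
            print(n,"minrect",cv2.minAreaRect(xy))
# plate of b
m=(img["top"].max(2)<75).astype(np.uint8);nl,l,st,ce=cv2.connectedComponentsWithStats(m)
k=l[157,388];print("plate b",ce[k],st[k],at("top",ce[k],.105))
E
python3 ref.py
```

```text
a top dark comp [244.755  199.9669] [238 192  14  17 151] -> at z.085 [0.5222 0.2411 0.085 ] z.096 [0.5202 0.2393 0.096 ]
a scene dark comp [391.     167.7333] [386 162  12  10  60] -> at z.085 [0.519  0.2394 0.085 ] z.096 [0.5285 0.2317 0.096 ]Traceback (most recent call last):
  File "ref.py", line 22, in <module>
    xy=np.array([at("top",q,.09)[:2] for q in cnt],np.float32)
                 ~~^^^^^^^^^^^^^
  File "ref.py", line 10, in at
    o,d=ray(c,u);return o+d*(z-o[2])
        ~~~^^^^^
  File "ref.py", line 7, in ray
    i=cams.camera_info(c);K=np.array(i["intrinsics"]);T=np.linalg.inv(np.array(i["world_to_cam"]))
ValueError: time passes only in moves, steps and waits
```

```bash
python3 - <<'E'
s=open('ref.py').read()
s=s.replace("def ray(c,u):\n    i=cams.camera_info(c)","INF={c:cams.camera_info(c) for c in('top','scene')}\ndef ray(c,u):\n    i=INF[c]")
s=s.replace("cnt=np.argwhere(x[\"pixels\"])[:,::-1].astype(np.float32)","cnt=cv2.convexHull(np.argwhere(x['pixels'])[:,::-1].astype(np.int32))[:,0]")
open('ref.py','w').write(s)
E
python3 ref.py
```

```text
a top dark comp [244.755  199.9669] [238 192  14  17 151] -> at z.085 [0.5222 0.2411 0.085 ] z.096 [0.5202 0.2393 0.096 ]
a scene dark comp [391.     167.7333] [386 162  12  10  60] -> at z.085 [0.519  0.2394 0.085 ] z.096 [0.5285 0.2317 0.096 ]
a minrect ((0.6279809474945068, 0.21199819445610046), (0.23611998558044434, 0.306505024433136), 75.33831787109375)
b top dark comp [376.9161 201.129 ] [370 195  16  14 155] -> at z.085 [ 0.5397 -0.221   0.085 ] z.096 [ 0.5376 -0.2196  0.096 ]
b scene dark comp [262.6667 218.6536] [254 212  17  13 153] -> at z.085 [ 0.5347 -0.2232  0.085 ] z.096 [ 0.544 -0.226  0.096]
b minrect ((0.6423654556274414, -0.241551011800766), (0.22140535712242126, 0.30769240856170654), 79.60345458984375)
plate b [387.4074 156.2293] [ 365  135   45   44 1522] [ 0.6988 -0.2524  0.105 ]
```

```bash
cat > go.py <<'E'
# usage: go.py a|b turn_angle height_above_panel(TCP along axis) [side offset x,y in panel frame]
import sys;from h import *
from scipy.spatial.transform import Rotation as R
np.set_printoptions(precision=3,suppress=True)
D={"a":((.5287,.2385,.07),-14.5),"b":((.5466,-.2232,.07),-10.9)}
def frame(n):
    d,y=D[n];M=(R.from_euler("z",y,degrees=True)*R.from_euler("y",-28,degrees=True)).as_matrix();return np.array(d),M
def report(n,turn,h,ox=0,oy=0):
    d,M=frame(n);s=manip.observe()
    p=d+M@np.array([ox,oy,h])
    a=-turn-np.pi/2   # tool y direction in panel frame
    y=M@np.array([np.cos(a),np.sin(a),0]);z=-M[:,2]
    T=np.stack([np.cross(y,z),y,z],1)
    q=s["orientation"];C=R.from_quat([q[1],q[2],q[3],q[0]])
    rv=(R.from_matrix(T)*C.inv()).as_rotvec()
    cur=M.T@(s["position"]-d);cr=M.T@C.as_matrix()
    f=M.T@s["wrist_force"]
    print("t",round(s["time"],2),"rot units",rv/.12,"shift units",(p-s["position"])/.04,"| panel pos mm",cur*1e3,"tool turn",round(-np.arctan2(cr[1,1],cr[0,1])-np.pi/2,3),"F panel",f,"w",round(s["width"],3),"ff",round(s["finger_force"],1),"j",s["joint_pos"])
    print("axis units per 40mm out",M[:,2],"up",M[:,0],"left",M[:,1])
if __name__=="__main__": report(sys.argv[1],*[float(v) for v in sys.argv[2:]])
E
python3 go.py b 1.4 .13
```

```text
t 1.05 rot units [-3.159 -2.983 10.178] shift units [ 7.12  10.81  -0.094] | panel pos mm [-172.95  -478.446  226.231] tool turn -3.585 F panel [-0.121 -0.102 -0.063] w 0.996 ff 0.0 j [-0.979  0.359  0.012  0.    -1.224 -0.288]
axis units per 40mm out [-0.461  0.089  0.883] up [ 0.867 -0.167  0.469] left [0.189 0.982 0.   ]
```

```bash
python3 -m jog '[[-0.2,-0.19,0.64,0.44,0.67,0.3,-1],[-0.2,-0.19,0.64,0.44,0.67,0.3,-1],[-0.2,-0.19,0.64,0.44,0.67,0.2,-1],[-0.2,-0.19,0.64,0.44,0.67,0.2,-1],[-0.2,-0.19,0.64,0.44,0.67,0,-1],[-0.2,-0.19,0.64,0.44,0.67,0,-1],[-0.2,-0.19,0.64,0.44,0.67,0,-1],[-0.2,-0.19,0.64,0.44,0.67,0,-1]]' && python3 -m jog '[[-0.2,-0.19,0.64,0.44,0.67,0,-1],[-0.2,-0.19,0.64,0.44,0.67,0,-1],[-0.2,-0.19,0.64,0.44,0.67,0,-1],[-0.2,-0.19,0.64,0.44,0.67,0,-1],[-0.2,-0.19,0.64,0.44,0.67,0,-0.6],[-0.2,-0.19,0.64,0.44,0.67,0,-0.5],[-0.2,-0.19,0.64,0.44,0.67,0,-0.4],[0,0,0,0,0,0,-0.4]]'; python3 go.py b 1.4 .07
```

```text
time: 1.72
position: [0.3434, -0.4283, 0.229]
orientation: [0.075, -0.443, 0.887, -0.108]
wrist_force: [0.6, -0.4, -0.3]
width: 1.003
finger_force: 0.0
time: 2.38
position: [0.467, -0.2389, 0.2288]
orientation: [0.134, -0.658, 0.716, -0.191]
wrist_force: [0.6, 0.7, -0.5]
width: 0.757
finger_force: 0.0
t 2.38 rot units [-0.172 -0.109  0.505] shift units [ 1.184  0.547 -2.424] | panel pos mm [  8.116 -30.427 175.506] tool turn 1.462 F panel [ 0.152  0.792 -0.652] w 0.757 ff 0.0 j [-0.029 -0.231 -0.7    0.142 -0.643 -0.149]
axis units per 40mm out [-0.461  0.089  0.883] up [ 0.867 -0.167  0.469] left [0.189 0.982 0.   ]
```

```bash
python3 -m jog '[[-0.04,-0.03,0.13,0.3,0.14,-0.6,-0.4],[-0.04,-0.03,0.13,0.3,0.14,-0.6,-0.4],[-0.04,-0.03,0.13,0.3,0.14,-0.6,-0.4],[-0.04,-0.03,0.13,0.3,0.14,-0.6,-0.4],[0,0,0,0,0,0,-0.4],[0,0,0,0,0,0,-0.4]]'; python3 go.py b 1.4 .021
python3 - <<'E'
from h import *
p,d=cams.read_camera("scene");q,_=cams.read_camera("top")
s=lambda i:cv2.resize(i,None,fx=4,fy=4,interpolation=cv2.INTER_CUBIC)
cv2.imwrite("pics/b1.png",np.hstack([s(p[170:270,210:310]),s(q[130:230,330:430])]))
E
```

```text
time: 2.88
position: [0.5127, -0.22, 0.1309]
orientation: [0.136, -0.678, 0.695, -0.197]
wrist_force: [-0.5, -0.7, -0.3]
width: 0.7
finger_force: 0.0
t 2.88 rot units [-0.019 -0.045  0.053] shift units [ 0.606 -0.033 -1.059] | panel pos mm [-1.347 -3.275 69.7  ] tool turn 1.406 F panel [-0.432 -0.783 -0.128] w 0.7 ff 0.0 j [-0.003 -0.058 -0.886  0.324 -0.282 -0.314]
axis units per 40mm out [-0.461  0.089  0.883] up [ 0.867 -0.167  0.469] left [0.189 0.982 0.   ]
```

View pics/b1.png

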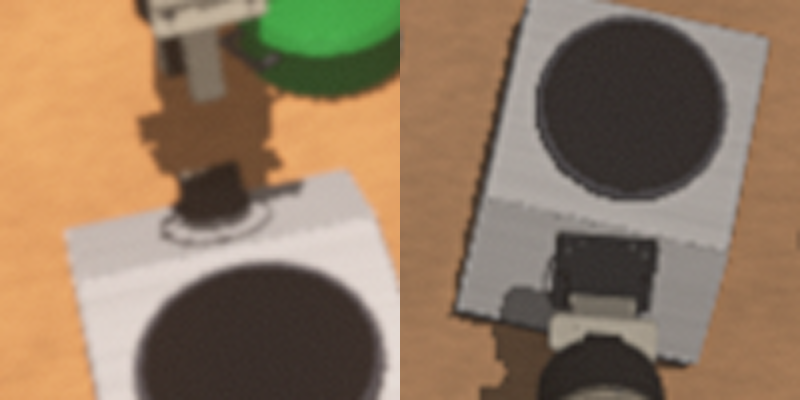

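The knob sits under the open fingers (scene crop (210,195), fingertip (208,95)), and the up-slope finger lines up in the top view. Next I descend along the axis.

```bash
python3 -m jog '[[0,0,0,0.15,0,-0.26,-0.4],[0,0,0,0.15,0,-0.26,-0.4],[0,0,0,0.15,0,-0.26,-0.4],[0,0,0,0.15,0,-0.27,-0.4],[0,0,0,0,0,0,-0.4],[0,0,0,0,0,0,-0.4]]'; python3 go.py b 1.4 .018
```

```text
time: 3.48
position: [0.5373, -0.2228, 0.0941]
orientation: [0.137, -0.677, 0.696, -0.198]
wrist_force: [-0.7, -0.1, -0.3]
width: 0.699
finger_force: 0.0
t 3.48 rot units [-0.027 -0.02   0.068] shift units [ 0.026  0.031 -0.205] | panel pos mm [ 3.141 -1.407 25.609] tool turn 1.409 F panel [-0.74  -0.196  0.073] w 0.699 ff 0.0 j [-0.125  0.04  -1.012  0.747 -0.047 -0.641]
axis units per 40mm out [-0.461  0.089  0.883] up [ 0.867 -0.167  0.469] left [0.189 0.982 0.   ]
```

```bash
cat > kin.py <<'E'
import numpy as np,itertools
from scipy.spatial.transform import Rotation as R
S=[([-.979,.359,.012,0,-1.224,-.288],[.202,-.644,.189],[0,-.151,.988,0]),
([-.029,-.231,-.7,.142,-.643,-.149],[.467,-.2389,.2288],[.134,-.658,.716,-.191]),
([-.003,-.058,-.886,.324,-.282,-.314],[.5127,-.22,.1309],[.136,-.678,.695,-.197]),
([-.125,.04,-1.012,.747,-.047,-.641],[.5373,-.2228,.0941],[.137,-.677,.696,-.198])]
Y=lambda a:R.from_euler("y",a);X=lambda a:R.from_euler("x",a);Z=lambda a:R.from_euler("z",a)
def rots(j,s4,s6,off=0):
    A=Z(j[0]+off);B=A*Y(j[1]);C=B*Y(-j[2]);W=C*X(s4*j[3])*Y(-j[4]);T=W*X(s6*j[5]);return A,B,C,W,T
def row(j,s4,s6,off=0):
    A,B,C,W,T=[r.as_matrix() for r in rots(j,s4,s6,off)]
    return np.column_stack([A[:,0],A[:,1],[0,0,1],B[:,0],B[:,2],C[:,0],C[:,2],T[:,0]])
def fit():
    best=None
    for s4,s6,off in itertools.product((1,-1),(1,-1),(0,-.288)):
        Ts=[rots(j,s4,s6,off)[4] for j,p,q in S];Q=[R.from_quat([q[1],q[2],q[3],q[0]]) for j,p,q in S]
        E=[T.inv()*q for T,q in zip(Ts,Q)]
        m=R.concatenate(E).mean();err=max((m.inv()*e).magnitude() for e in E)
        if best is None or err<best[0]: best=(err,s4,s6,off,m)
    return best
err,s4,s6,off,Mt=fit()
A=np.vstack([row(j,s4,s6,off) for j,_,_ in S]);b=np.hstack([p for _,p,_ in S])
P=np.linalg.lstsq(A,b,rcond=1e-3)[0]
def fk(j): return row(j,s4,s6,off)@P,(rots(j,s4,s6,off)[4]*Mt)
if __name__=="__main__":
    np.set_printoptions(precision=3,suppress=True)
    print(err,s4,s6,off,P,"res",(A@P-b)*1e3);print(Mt.as_matrix());print(np.linalg.svd(A)[1])
E
python3 kin.py
```

```text
0.0015424034429029074 -1 -1 0 [ 0.085 -0.171  0.125 -0.01   0.684  0.334  0.049  0.512] res [ 17.042  11.52   -0.37   -5.735  10.903  -4.339  17.736   1.967   9.271
 -15.691 -31.614  -4.562]
[[ 0.     0.001  1.   ]
 [-1.    -0.     0.   ]
 [ 0.    -1.     0.001]]
[3.933 3.411 2.002 0.682 0.559 0.242 0.236 0.052]
```

```bash
python3 - <<'E'
import re;s=open('kin.py').read()
s=s.replace("C[:,0],C[:,2],T[:,0]]","C[:,0],C[:,2],T[:,0],W[:,1],W[:,2]]")
s=s.replace("[A[:,0],A[:,1],[0,0,1],","[A[:,0],[0,0,1],")
open('kin.py','w').write(s)
E
python3 kin.py
```

```text
0.0015424034429029074 -1 -1 0 [-0.     0.2   -0.     0.602  0.464  0.     0.417 -0.192 -0.   ] res [-0.027 -0.018 -0.     0.01   0.164 -0.006 -0.012 -0.178  0.018  0.013
  0.052 -0.012]
[[ 0.     0.001  1.   ]
 [-1.    -0.     0.   ]
 [ 0.    -1.     0.001]]
[3.937 3.906 2.005 0.74  0.649 0.377 0.239 0.229 0.051]
```

```bash
cat > plan.py <<'E'
import sys;from kin import *;from scipy.optimize import minimize
from go import frame
LO=np.array([-3.07,-1.43,-1.02,-3.03,-3.05,-3.03])+.03;HI=np.array([3.07,2.12,1.25,1.67,0,3.03])-.03
np.set_printoptions(precision=3,suppress=True)
rng=np.random.default_rng(0)
for n in "ba":
    d,M=frame(n);seen=[]
    tz=lambda j:M.T@fk(j)[1].as_matrix()
    for h in(.01,):
        p=d+M@[0,0,h]
        for k in range(60):
            x0=rng.uniform(LO,HI);x0[0]=rng.uniform(-1.2,1.8)
            r=minimize(lambda j:2*(1+tz(j)[2,2])+.0001*j[5]**2,x0,bounds=list(zip(LO,HI)),constraints={"type":"eq","fun":lambda j:(fk(j)[0]-p)*10},method="SLSQP",options={"maxiter":200})
            if r.success and r.fun<.12 and np.linalg.norm(fk(r.x)[0]-p)<1e-3:
                j=r.x;T=tz(j);c=np.degrees(np.arccos(-T[2,2]))
                if any(np.abs(j[:5]-o[:5]).max()<.1 for o in seen):continue
                seen.append(j)
                turn=-np.arctan2(T[1,1],T[0,1])-np.pi/2
                print(n,h,"dev deg",round(c,1),"toolz panel",T[:,2],"j",j,"turn-at-j6=0",round((turn+j[5]+np.pi)%(2*np.pi)-np.pi,2),round((turn-j[5]+np.pi)%(2*np.pi)-np.pi,2))
E
timeout 500 python3 plan.py
```

```text
b 0.01 dev deg 18.8 toolz panel [ 0.096 -0.307 -0.947] j [-0.722  0.08  -0.863 -3.    -0.03   2.123] turn-at-j6=0 -1.26 0.78
b 0.01 dev deg 1.2 toolz panel [-0.014  0.015 -1.   ] j [-0.111  0.078 -0.99   0.656 -0.034  2.975] turn-at-j6=0 0.85 1.18
b 0.01 dev deg 1.3 toolz panel [-0.014  0.017 -1.   ] j [-0.072  0.081 -0.951  0.512 -0.075 -0.623] turn-at-j6=0 0.96 2.2
a 0.01 dev deg 0.6 toolz panel [-0.008 -0.007 -1.   ] j [ 0.904  0.143 -0.99   1.108 -0.497  1.153] turn-at-j6=0 -0.6 -2.9
a 0.01 dev deg 14.4 toolz panel [ 0.134  0.209 -0.969] j [ 0.09   0.065 -0.879 -3.    -0.03  -0.085] turn-at-j6=0 -1.99 -1.82
```

Solved kinematics show that tilting about 3° toward vertical keeps B inside the joint ranges, and A is reachable too. I'll adopt that tilt.

```bash
python3 - <<'E'
s=open('go.py').read()
s=s.replace("def report(","TILT={'a':.0,'b':.05}\ndef report(")
s=s.replace("    y=M@np.array([np.cos(a),np.sin(a),0]);z=-M[:,2]\n","    t=TILT[n];z=M@np.array([-np.sin(t),0,-np.cos(t)]);y=M@np.array([np.cos(a),np.sin(a),0]);y-=z*(y@z);y/=np.linalg.norm(y)\n")
s=s.replace('    print("axis units','    print("toolz target",z);print("axis units')
open('go.py','w').write(s)
E
python3 go.py b 1.4 .021
```

```text
t 3.48 rot units [0.052 0.389 0.07 ] shift units [-0.008  0.037 -0.139] | panel pos mm [ 3.141 -1.407 25.609] tool turn 1.409 F panel [-0.74  -0.196  0.073] w 0.699 ff 0.0 j [-0.125  0.04  -1.012  0.747 -0.047 -0.641]
toolz target [ 0.417 -0.08  -0.905]
axis units per 40mm out [-0.461  0.089  0.883] up [ 0.867 -0.167  0.469] left [0.189 0.982 0.   ]
```

```bash
python3 -m jog '[[0.02,0.19,0.03,0,0.02,-0.07,-0.4],[0.02,0.19,0.03,0,0.02,-0.07,-0.2],[0,0,0,0,0,0,0],[0,0,0,0,0,0,0.2],[0,0,0,0,0,0,0.4],[0,0,0,0,0,0,0.4]]'; python3 go.py b 1.4 .014
```

```text
time: 3.98
position: [0.5384, -0.2237, 0.0906]
orientation: [0.125, -0.682, 0.696, -0.186]
wrist_force: [0.3, -0.1, -0.4]
width: 0.382
finger_force: 0.0
t 3.98 rot units [0.06  0.099 0.016] shift units [ 0.043  0.043 -0.206] | panel pos mm [ 2.67  -2.012 21.901] tool turn 1.399 F panel [ 0.138 -0.072 -0.502] w 0.382 ff 0.0 j [-0.033  0.06  -0.898  0.418 -0.182 -0.382]
toolz target [ 0.417 -0.08  -0.905]
axis units per 40mm out [-0.461  0.089  0.883] up [ 0.867 -0.167  0.469] left [0.189 0.982 0.   ]
```

```bash
python3 -m jog '[[0.03,0.05,0,0.02,0.02,-0.1,0.5],[0.03,0.05,0,0.02,0.02,-0.1,0.5],[0,0,0,0,0,0,0.5],[0,0,0,0,0,0,0.5]]'; python3 go.py b 1.4 .008;  python3 -m jog '[[0,0,0,0.03,0,-0.07,0.5],[0,0,0,0.03,0,-0.07,0.5],[0,0,0,0,0,0,0.5]]'; python3 go.py b 1.4 .008
```

```text
time: 4.32
position: [0.5404, -0.2222, 0.0818]
orientation: [0.123, -0.683, 0.698, -0.178]
wrist_force: [-0.4, 0.5, 0.0]
width: 0.253
finger_force: 0.0
t 4.32 rot units [-0.004 -0.012  0.021] shift units [ 0.064 -0.007 -0.117] | panel pos mm [-0.058 -0.211 13.35 ] tool turn 1.402 F panel [-0.454  0.413  0.246] w 0.253 ff 0.0 j [-0.027  0.082 -0.879  0.375 -0.191 -0.348]
toolz target [ 0.417 -0.08  -0.905]
axis units per 40mm out [-0.461  0.089  0.883] up [ 0.867 -0.167  0.469] left [0.189 0.982 0.   ]
time: 4.57
position: [0.5424, -0.2221, 0.0757]
orientation: [0.123, -0.683, 0.698, -0.178]
wrist_force: [-0.4, -0.6, -0.1]
width: 0.251
finger_force: 0.0
t 4.57 rot units [-0.004 -0.016  0.018] shift units [ 0.012 -0.01   0.033] | panel pos mm [-1.12   0.3    7.086] tool turn 1.402 F panel [-0.299 -0.64   0.058] w 0.251 ff 0.0 j [-0.036  0.094 -0.897  0.423 -0.161 -0.389]
toolz target [ 0.417 -0.08  -0.905]
axis units per 40mm out [-0.461  0.089  0.883] up [ 0.867 -0.167  0.469] left [0.189 0.982 0.   ]
```

Run:
```python
from h import *
p,d=cams.read_camera("scene");q,_=cams.read_camera("top")
s=lambda i:cv2.resize(i,None,fx=5,fy=5,interpolation=cv2.INTER_CUBIC)
cv2.imwrite("pics/b2.png",np.hstack([s(p[170:250,225:305]),s(q[150:230,340:420])]))
```

View pics/b2.png

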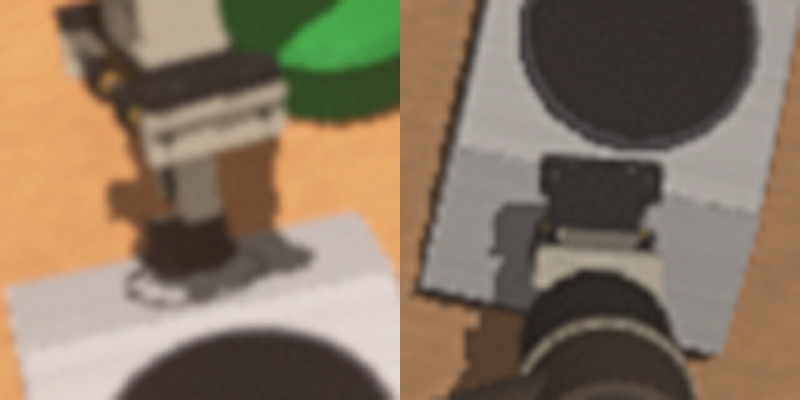

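Run:
```python
from h import *; from go import frame,R
np.set_printoptions(precision=1,suppress=True)
s=manip.observe();q=s["orientation"];C=R.from_quat([q[1],q[2],q[3],q[0]]).as_matrix()
I=np.array([225,170]);It=np.array([340,150])
d,M=frame("b")
for nm,v in(("tcp",s["position"]),("+y tip",s["position"]+.011*C[:,1]),("+y out",s["position"]+.03*C[:,1]),("-y tip",s["position"]-.011*C[:,1]),("-y back tip",s["position"]-.03*C[:,1]),("+y up60",s["position"]+.02*C[:,1]-.06*C[:,2]),("dial",d),("grip",d+.0295*M[:,2]),("bar top",d+.0415*M[:,2])):
    print(nm,(px("scene",v)-I)*5,(px("top",v)-It)*5)
print(C[:,1])
```

```text
tcp [196.1 261.3] [184.6 254.4]
+y tip [190.4 254.9] [183.4 269.6]
+y out [180.8 243.9] [181.4 295.6]
-y tip [201.9 267.8] [185.8 239.3]
-y back tip [212.  279.3] [187.9 212.9]
+y up60 [169.6 158. ] [185.3 303.6]
dial [198.2 273.4] [185.  250.2]
grip [189.9 227.5] [185.9 262.2]
bar top [186.4 208.6] [186.3 267.1]
[-0.9  0.  -0.4]
```

The picture shows the visible finger, scene crop (195,190), ending about 10 px above where the reported TCP should be. The dark bar at (190,250) is not occluded. I'll use depth to see where the finger really is.

Run:
```python
from h import *; from go import frame,R
np.set_printoptions(precision=0,suppress=True)
s=manip.observe();q=s["orientation"];C=R.from_quat([q[1],q[2],q[3],q[0]]).as_matrix();d0,M=frame("b")
p,d=cams.read_camera("scene");W=world("scene",d);q,e=cams.read_camera("top");V=world("top",e)
for nm,X,im,off,pts in(("scene",W,p,(225,170),[(195,170),(195,190),(200,212),(200,225),(190,240),(190,260),(215,140),(215,80),(160,285),(300,250),(230,190)]),("top",V,q,(340,150),[(200,200),(200,165),(150,200),(200,238),(185,265),(120,225),(250,225)])):
    for u,v in pts:
        c,r=round(off[0]+u/5),round(off[1]+v/5);x=X[r,c]
        print(nm,(u,v),im[r,c],"tool mm",C.T@(x-s["position"])*1e3,"panel mm",M.T@(x-d0)*1e3)
```

```text
scene (195, 170) [ 96 112 126] tool mm [ -2. -27. -68.] panel mm [29.  7. 74.]
scene (195, 190) [ 97 113 127] tool mm [ -0. -25. -55.] panel mm [26.  5. 61.]
scene (200, 212) [ 93 109 123] tool mm [ -1. -28. -43.] panel mm [28.  5. 49.]
scene (200, 225) [36 43 56] tool mm [ -6.  -1. -23.] panel mm [ 1.  6. 30.]
scene (190, 240) [32 38 52] tool mm [  2.  -4. -16.] panel mm [ 4. -2. 23.]
scene (190, 260) [31 40 52] tool mm [  8. -20. -11.] panel mm [21. -5. 17.]
scene (215, 140) [147 168 186] tool mm [  -1.  -86. -106.] panel mm [ 89.  15. 109.]
scene (215, 80) [42 49 58] tool mm [  -4.  -95. -143.] panel mm [ 99.  20. 146.]
scene (160, 285) [137 143 156] tool mm [24. -2.  8.] panel mm [  4. -23.  -0.]
scene (300, 250) [ 93 100 110] tool mm [-61.  -9.   7.] panel mm [-2. 62.  0.]
scene (230, 190) [ 49  76 110] tool mm [-63. 133.  19.] panel mm [-144.   40.   -4.]
top (200, 200) [47 50 53] tool mm [  -1.  -71. -146.] panel mm [ 76.  13. 149.]
top (200, 165) [42 46 49] tool mm [  -3.  -95. -153.] panel mm [100.  19. 156.]
top (150, 200) [47 49 54] tool mm [ -31.  -63. -121.] panel mm [ 62.  42. 125.]
top (200, 238) [ 91 100 108] tool mm [  -1.  -53. -181.] panel mm [ 60.  10. 185.]
top (185, 265) [110 123 130] tool mm [  -9.  -37. -185.] panel mm [ 44.  15. 190.]
top (120, 225) [77 80 85] tool mm [-47. -17.   4.] panel mm [ 8. 49.  3.]
top (250, 225) [122 126 132] tool mm [  35.  -48. -106.] panel mm [ 58. -26. 111.]
```

The rendered fingertips are about 35 mm behind the reported TCP, which explains the missing contact. I'll raise a little and measure tip extent at several openings by depth.

```bash
cat > tip.py <<'E'
from h import *; from go import frame,R
np.set_printoptions(precision=0,suppress=True)
s=manip.observe();q=s["orientation"];C=R.from_quat([q[1],q[2],q[3],q[0]]).as_matrix()
print("w",s["width"])
for c in("scene","top"):
    p,d=cams.read_camera(c);W=world(c,d)[d>0]
    T=(W-s["position"])@C*1e3
    m=(abs(T[:,0])<14)&(abs(T[:,1])<70)&(T[:,2]<25)&(T[:,2]>-120)
    T=T[m];h=np.arange(-100,26,10)
    print(c,[(int(a),int(((T[:,2]>=a)&(T[:,2]<a+10)).sum()),T[(T[:,2]>=a)&(T[:,2]<a+10)].mean(0)[:2] if ((T[:,2]>=a)&(T[:,2]<a+10)).any() else 0) for a in h])
E
python3 -m jog '[[0,0,0,-0.25,0.05,0.45,0.5],[0,0,0,-0.25,0.05,0.45,0.5],[0,0,0,-0.25,0.05,0.45,0.5],[0,0,0,0,0,0,0.5],[0,0,0,0,0,0,0.5]]' >/dev/null; python3 go.py b 1.4 .06; python3 tip.py;  python3 -m jog '[[0,0,0,0,0,0,1],[0,0,0,0,0,0,1],[0,0,0,0,0,0,1],[0,0,0,0,0,0,1],[0,0,0,0,0,0,1],[0,0,0,0,0,0,1]]'; python3 tip.py
```

```text
t 5.18 rot units [-0.005  0.024  0.017] shift units [ 0.133 -0.05  -0.234] | panel pos mm [-0.552  0.949 70.903] tool turn 1.402 F panel [-0.802 -0.16  -0.716] w 0.249 ff 0.0 j [ 0.012 -0.044 -0.817  0.237 -0.374 -0.235]
toolz target [ 0.417 -0.08  -0.905]
axis units per 40mm out [-0.461  0.089  0.883] up [ 0.867 -0.167  0.469] left [0.189 0.982 0.   ]
w 0.24927776327797607
scene [(-100, 0, 0), (-90, 7, array([  1., -33.])), (-80, 31, array([  2., -28.])), (-70, 32, array([  2., -18.])), (-60, 40, array([  3., -14.])), (-50, 35, array([  3., -15.])), (-40, 11, array([  2., -10.])), (-30, 0, 0), (-20, 0, 0), (-10, 0, 0), (0, 0, 0), (10, 0, 0), (20, 0, 0)]
top [(-100, 0, 0), (-90, 0, 0), (-80, 0, 0), (-70, 0, 0), (-60, 0, 0), (-50, 0, 0), (-40, 0, 0), (-30, 0, 0), (-20, 0, 0), (-10, 0, 0), (0, 0, 0), (10, 0, 0), (20, 0, 0)]
time: 5.78
position: [0.5127, -0.2162, 0.1303]
orientation: [0.123, -0.683, 0.698, -0.179]
wrist_force: [0.2, 0.5, -0.5]
width: 0.005
finger_force: 0.0
w 0.005009866262979509
scene [(-100, 0, 0), (-90, 0, 0), (-80, 22, array([  1., -20.])), (-70, 30, array([  3., -12.])), (-60, 35, array([  2., -10.])), (-50, 30, array([  2., -12.])), (-40, 6, array([  1., -12.])), (-30, 0, 0), (-20, 0, 0), (-10, 0, 0), (0, 0, 0), (10, 0, 0), (20, 0, 0)]
top [(-100, 0, 0), (-90, 0, 0), (-80, 0, 0), (-70, 0, 0), (-60, 0, 0), (-50, 0, 0), (-40, 0, 0), (-30, 0, 0), (-20, 0, 0), (-10, 0, 0), (0, 0, 0), (10, 0, 0), (20, 0, 0)]
```

Tips are consistently about 36 mm behind the reported TCP. I'll replan reachability with that correction (reported h ≈ -27 mm for a full press).

```bash
sed -i 's/for h in(.01,):/for h in(-.028,):/; s/r.fun<.12/r.fun<.3/' plan.py; timeout 500 python3 plan.py
```

```text
b -0.028 dev deg 2.7 toolz panel [-0.022  0.041 -0.999] j [-0.071  0.176 -0.892  0.351 -0.037 -0.307] turn-at-j6=0 1.11 1.73
b -0.028 dev deg 16.3 toolz panel [ 0.051 -0.276 -0.96 ] j [-0.706  0.177 -0.819 -3.    -0.03  -0.911] turn-at-j6=0 -1.28 0.55
b -0.028 dev deg 25.7 toolz panel [ 0.338 -0.272 -0.901] j [-0.847  0.289 -0.99  -2.734 -0.606 -0.637] turn-at-j6=0 -1.42 -0.15
a -0.028 dev deg 2.3 toolz panel [-0.029 -0.028 -0.999] j [ 0.811  0.217 -0.99   1.236 -0.439  1.154] turn-at-j6=0 -0.66 -2.97
a -0.028 dev deg 11.8 toolz panel [ 0.082  0.188 -0.979] j [ 0.079  0.159 -0.841 -3.    -0.03  -0.083] turn-at-j6=0 -1.99 -1.82
```

```bash
sed -i "s/TILT={.*}/TILT={'a':.06,'b':.08};L=.036/; s/    rv=(R.from/    p=p+L*z\n    rv=(R.from/; s/cur=M.T@(s\[\"position\"\]-d)/cur=M.T@(s[\"position\"]-L*C.as_matrix()[:,2]-d)/; s/panel pos mm/TIP panel mm/" go.py
python3 -m jog '[[0,0,0,0,0,0,0.3],[0,0,0,0,0,0,0.3],[0,0,0,0,0,0,0.3],[0,0,0,0,0,0,0.3]]' ; python3 go.py b 1.4 .05
```

```text
time: 6.22
position: [0.5128, -0.2161, 0.1306]
orientation: [0.123, -0.683, 0.698, -0.179]
wrist_force: [0.6, -0.3, 0.5]
width: 0.249
finger_force: 0.0
t 6.22 rot units [0.043 0.24  0.022] shift units [ 0.62  -0.134 -1.238] | TIP panel mm [ -0.203   0.594 105.714] tool turn 1.402 F panel [ 0.839 -0.131  0.155] w 0.249 ff 0.0 j [ 0.012 -0.042 -0.817  0.237 -0.375 -0.235]
toolz target [ 0.39  -0.075 -0.918]
axis units per 40mm out [-0.461  0.089  0.883] up [ 0.867 -0.167  0.469] left [0.189 0.982 0.   ]
```

```bash
python3 -m jog '[[0.01,0.06,0,0.155,-0.033,-0.31,0],[0.01,0.06,0,0.155,-0.033,-0.31,0],[0.01,0.06,0,0.155,-0.033,-0.31,0],[0.01,0.06,0,0.155,-0.033,-0.31,0],[0,0,0,0,0,0,0],[0,0,0,0,0,0,0]]' ; python3 go.py b 1.4 .022
```

```text
time: 6.72
position: [0.5371, -0.2215, 0.0802]
orientation: [0.114, -0.685, 0.7, -0.167]
wrist_force: [-0.1, -0.2, 0.9]
width: 0.499
finger_force: 0.0
t 6.72 rot units [ 0.004 -0.016  0.023] shift units [ 0.335 -0.061 -0.596] | TIP panel mm [-0.778 -0.059 49.462] tool turn 1.401 F panel [ 0.396 -0.244  0.795] w 0.499 ff 0.0 j [-0.014  0.09  -0.826  0.277 -0.264 -0.261]
toolz target [ 0.39  -0.075 -0.918]
axis units per 40mm out [-0.461  0.089  0.883] up [ 0.867 -0.167  0.469] left [0.189 0.982 0.   ]
```

Run:
```python
from h import *
p,d=cams.read_camera("scene");q,_=cams.read_camera("top")
s=lambda i:cv2.resize(i,None,fx=7,fy=7,interpolation=cv2.INTER_CUBIC)
cv2.imwrite("pics/b3.png",s(p[180:250,230:300]))
```

```text
(no output)
```

View pics/b3.png

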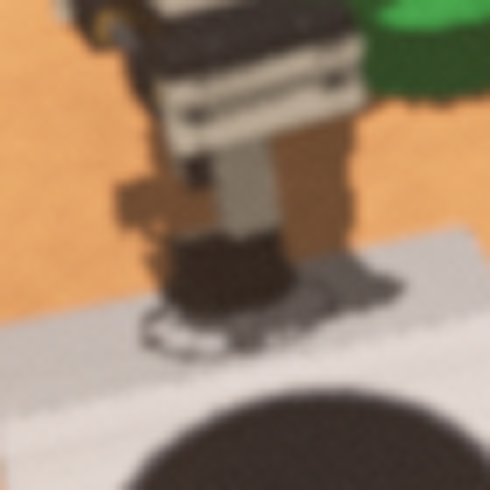

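The fingertip, crop (245,235), is just above the bar's top edge, as predicted. Descending with the fingers straddling the bar.

```bash
python3 -m jog '[[0,0,0,0.08,-0.015,-0.15,0],[0,0,0,0.08,-0.015,-0.15,0],[0,0,0,0,0,0,0]]'; python3 go.py b 1.4 .022;python3 -m jog '[[0,0,0,0.08,-0.015,-0.15,0],[0,0,0,0.08,-0.015,-0.15,0],[0,0,0,0,0,0,0]]'; python3 go.py b 1.4 .02
```

```text
time: 7.07
position: [0.5439, -0.2225, 0.0682]
orientation: [0.115, -0.685, 0.7, -0.167]
wrist_force: [-0.9, -0.1, 0.2]
width: 0.504
finger_force: 0.0
t 7.07 rot units [ 0.003 -0.005  0.02 ] shift units [ 0.164 -0.035 -0.295] | TIP panel mm [-0.365  0.193 35.588] tool turn 1.401 F panel [-0.673 -0.315  0.534] w 0.504 ff 0.0 j [-0.023  0.12  -0.844  0.321 -0.215 -0.299]
toolz target [ 0.39  -0.075 -0.918]
axis units per 40mm out [-0.461  0.089  0.883] up [ 0.867 -0.167  0.469] left [0.189 0.982 0.   ]
time: 7.32
position: [0.5499, -0.2238, 0.0558]
orientation: [0.114, -0.685, 0.7, -0.167]
wrist_force: [-0.2, 0.4, 0.6]
width: 0.497
finger_force: 0.0
t 7.32 rot units [ 0.003 -0.014  0.02 ] shift units [ 0.038 -0.008 -0.031] | TIP panel mm [-0.75   0.098 21.813] tool turn 1.401 F panel [0.085 0.318 0.667] w 0.497 ff 0.0 j [-0.037  0.149 -0.868  0.39  -0.164 -0.356]
toolz target [ 0.39  -0.075 -0.918]
axis units per 40mm out [-0.461  0.089  0.883] up [ 0.867 -0.167  0.469] left [0.189 0.982 0.   ]
```

```bash
python3 -m jog '[[0,0,0,0,0,0,0.3],[0,0,0,0,0,0,0.5],[0,0,0,0,0,0,0.5],[0,0,0,0,0,0,0.5]]'; python3 go.py b 1.4 .012;python3 -m jog '[[0,0,0,0.04,-0.01,-0.09,0.5],[0,0,0,0.04,-0.01,-0.09,0.5],[0,0,0,0,0,0,0.5]]'; python3 go.py b 1.4 .008
```

```text
time: 7.65
position: [0.5506, -0.2238, 0.0575]
orientation: [0.115, -0.685, 0.7, -0.167]
wrist_force: [0.1, 0.7, -0.1]
width: 0.276
finger_force: 0.0
t 7.65 rot units [0.003 0.005 0.021] shift units [ 0.113 -0.027 -0.248] | TIP panel mm [ 0.529  0.25  22.924] tool turn 1.401 F panel [-0.058  0.669 -0.096] w 0.276 ff 0.0 j [-0.037  0.146 -0.866  0.387 -0.166 -0.354]
toolz target [ 0.39  -0.075 -0.918]
axis units per 40mm out [-0.461  0.089  0.883] up [ 0.867 -0.167  0.469] left [0.189 0.982 0.   ]
time: 7.9
position: [0.5546, -0.2244, 0.0504]
orientation: [0.116, -0.685, 0.699, -0.168]
wrist_force: [-0.6, 2.0, 5.1]
width: 0.251
finger_force: 2.2
t 7.9 rot units [0.003 0.015 0.015] shift units [ 0.058 -0.019 -0.16 ] | TIP panel mm [ 0.799  0.338 14.808] tool turn 1.401 F panel [1.529 1.876 4.921] w 0.251 ff 2.2 j [-0.054  0.163 -0.892  0.468 -0.122 -0.42 ]
toolz target [ 0.39  -0.075 -0.918]
axis units per 40mm out [-0.461  0.089  0.883] up [ 0.867 -0.167  0.469] left [0.189 0.982 0.   ]
```

```bash
python3 -m jog '[[0,0,0,0.04,-0.01,-0.08,0.5],[0,0,0,0.04,-0.01,-0.08,0.5],[0,0,0,0.02,0,-0.05,0.5],[0,0,0,0,0,0,0.5]]'; python3 go.py b 1.4 .006
```

```text
time: 8.23
position: [0.5586, -0.2259, 0.0442]
orientation: [0.116, -0.685, 0.699, -0.168]
wrist_force: [-9.9, 5.4, 16.6]
width: 0.252
finger_force: 9.8
t 8.23 rot units [-0.005  0.02   0.013] shift units [-0.019  0.014 -0.047] | TIP panel mm [ 1.545 -0.422  7.285] tool turn 1.401 F panel [-1.702  3.409 19.657] w 0.252 ff 9.8 j [-0.104  0.176 -0.94   0.65  -0.057 -0.559]
toolz target [ 0.39  -0.075 -0.918]
axis units per 40mm out [-0.461  0.089  0.883] up [ 0.867 -0.167  0.469] left [0.189 0.982 0.   ]
```

```bash
python3 -m jog '[[-0.26,0.05,0.61,0,0,0,0.5],[-0.26,0.05,0.61,0,0,0,0.5],[-0.26,0.05,0.61,0,0,-0.01,0.5],[-0.26,0.05,0.61,0,0,-0.01,0.5],[-0.26,0.05,0.61,0,0,0,0.5],[-0.26,0.05,0.61,0,0,0,0.5],[0,0,0,0,0,0,0.5]]'; python3 go.py b 0.9 .006
```

```text
time: 8.82
position: [0.5579, -0.2267, 0.0438]
orientation: [-0.072, 0.832, -0.516, 0.19]
wrist_force: [-9.2, 2.7, 15.3]
width: 0.25
finger_force: 9.1
t 8.82 rot units [-0.055  0.014  0.158] shift units [ 0.     0.033 -0.038] | TIP panel mm [ 0.915 -1.249  7.228] tool turn 0.917 F panel [-1.21   0.939 18.   ] w 0.25 ff 9.1 j [-0.129  0.175 -0.959  0.735 -0.038 -0.138]
toolz target [ 0.39  -0.075 -0.918]
axis units per 40mm out [-0.461  0.089  0.883] up [ 0.867 -0.167  0.469] left [0.189 0.982 0.   ]
```

```bash
python3 -m jog '[[-0.32,0.06,0.76,0,0.01,0,0.5],[-0.32,0.06,0.76,0,0.01,0,0.5],[-0.32,0.06,0.76,0,0.01,0,0.5],[-0.32,0.06,0.76,0,0,0,0.5],[0,0,0,0,0,0,0.5]]'; python3 go.py b 0.4 .006; python3 -c "
from h import *;print(manip.observe()['ft_torque'])"
```

```text
time: 9.23
position: [0.557, -0.2259, 0.0431]
orientation: [-0.033, 0.918, -0.341, 0.2]
wrist_force: [-9.1, -1.7, 10.9]
width: 0.252
finger_force: 7.1
t 9.23 rot units [-0.39   0.066  0.94 ] shift units [ 0.023  0.013 -0.02 ] | TIP panel mm [-0.274 -0.654  7.089] tool turn 0.52 F panel [-2.508 -3.374 13.726] w 0.252 ff 7.1 j [-0.117  0.176 -0.953  0.701 -0.047  0.282]
toolz target [ 0.39  -0.075 -0.918]
axis units per 40mm out [-0.461  0.089  0.883] up [ 0.867 -0.167  0.469] left [0.189 0.982 0.   ]
[-0.2588174   2.42350288 -0.31258774]
```

```bash
python3 -m jog '[[-0.32,0.06,0.76,0.01,0,-0.015,0.5],[-0.32,0.06,0.76,0.01,0,-0.015,0.5],[-0.32,0.06,0.76,0.01,0,0,0.5],[-0.32,0.06,0.76,0,0,0,0.5],[-0.32,0.06,0.76,0,0,0,0.5],[0,0,0,0,0,0,0.5]]'; python3 go.py b 0 .006; python3 -c "
from h import *;print(manip.observe()['ft_torque'])
p,d=cams.read_camera('scene');q,_=cams.read_camera('top')
s=lambda i:cv2.resize(i,None,fx=5,fy=5,interpolation=cv2.INTER_CUBIC)
cv2.imwrite('pics/b4.png',np.hstack([s(p[170:250,225:305]),s(q[150:230,340:420])]))"
```

```text
time: 9.73
position: [0.5565, -0.2263, 0.0422]
orientation: [0.017, 0.974, -0.105, 0.201]
wrist_force: [-20.3, 4.4, 23.1]
width: 0.253
finger_force: 15.1
t 9.73 rot units [-0.082 -0.005  0.197] shift units [0.034 0.022 0.001] | TIP panel mm [-0.962 -1.113  6.486] tool turn 0.025 F panel [-7.504  0.46  30.166] w 0.253 ff 15.1 j [-0.141  0.176 -0.969  0.773 -0.028  0.728]
toolz target [ 0.39  -0.075 -0.918]
axis units per 40mm out [-0.461  0.089  0.883] up [ 0.867 -0.167  0.469] left [0.189 0.982 0.   ]
[1.2555686  4.66861605 0.25745172]
```

View pics/b4.png

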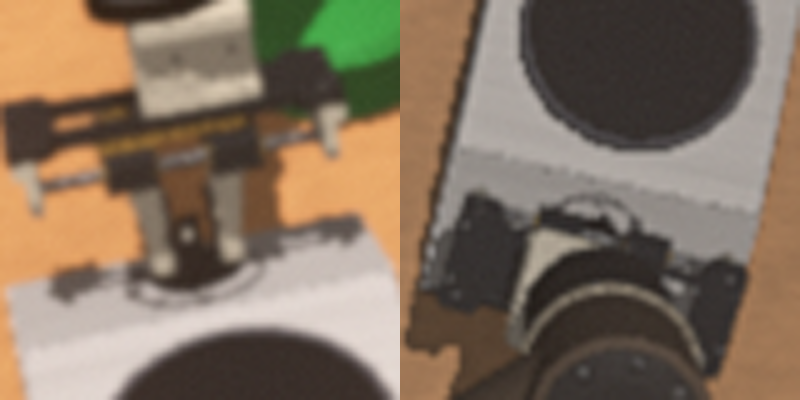

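The picture shows both fingertips on the skirt with the bar end-on between them at scene crop (190,240), white mark visible, so it is near off. Axial force is 30 N, so I'll ease slightly and take up the backlash to the stop.

```bash
python3 -m jog '[[-0.32,0.06,0.76,0,0,0.02,0.5],[-0.32,0.06,0.76,0,0.01,0.02,0.5],[-0.32,0.06,0.76,0,0.01,0,0.5],[0,0,0,0,0,0,0.5]]'; python3 go.py b 0 .006; python3 -c "
from h import *;print(manip.observe()['ft_torque'])"
```

```text
time: 10.17
position: [0.5561, -0.2259, 0.0426]
orientation: [0.046, 0.979, 0.04, 0.195]
wrist_force: [-10.5, -0.6, 9.8]
width: 0.247
finger_force: 6.4
t 10.17 rot units [ 0.878 -0.209 -2.076] shift units [ 0.044  0.014 -0.007] | TIP panel mm [-1.125 -0.86   6.999] tool turn -0.271 F panel [-4.364 -2.523 13.458] w 0.247 ff 6.4 j [-0.178  0.173 -0.989  0.885 -0.008  0.947]
toolz target [ 0.39  -0.075 -0.918]
axis units per 40mm out [-0.461  0.089  0.883] up [ 0.867 -0.167  0.469] left [0.189 0.982 0.   ]
[-0.44198891  3.66155946 -0.51086202]
```

```bash
python3 -m jog '[[0.2,-0.04,-0.45,-0.04,0.01,0.07,0.5],[0,0,0,-0.06,0.01,0.11,0.5],[0,0,0,-0.06,0.01,0.11,0.4],[0,0,0,-0.06,0.01,0.11,0.3],[0,0,0,0,0,0,0.2],[0,0,0,0,0,0,0.2]]'; python3 go.py b 0 .06; python3 -c "
from h import *;print(manip.observe()['ft_torque'])
p,d=cams.read_camera('scene')
s=lambda i:cv2.resize(i,None,fx=7,fy=7,interpolation=cv2.INTER_CUBIC)
cv2.imwrite('pics/b5.png',s(p[180:250,230:300]))"
```

```text
time: 10.67
position: [0.55, -0.2208, 0.054]
orientation: [0.043, 0.978, 0.009, 0.202]
wrist_force: [0.7, 0.4, -0.5]
width: 0.386
finger_force: 0.0
t 10.67 rot units [ 0.722 -0.083 -1.582] shift units [-0.425  0.005  0.899] | TIP panel mm [-2.352  3.138 20.393] tool turn -0.209 F panel [ 0.296  0.523 -0.684] w 0.386 ff 0.0 j [-0.193  0.138 -1.016  0.96  -0.003  0.823]
toolz target [ 0.39  -0.075 -0.918]
axis units per 40mm out [-0.461  0.089  0.883] up [ 0.867 -0.167  0.469] left [0.189 0.982 0.   ]
[ 0.12593998  1.44174264 -0.0383377 ]
```

View pics/b5.png

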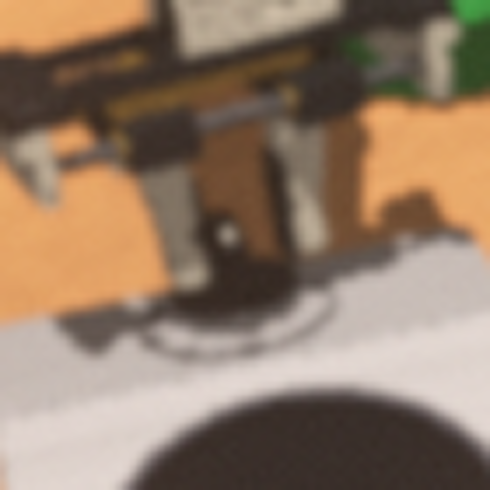

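```bash
python3 -m jog '[[0.02,0.3,0.05,-0.06,0,0.2,0],[0.02,0.3,0.05,-0.17,0,0.33,0],[0,0.1,0,-0.17,0.03,0.33,0],[0,0,0,-0.17,0.03,0.33,0],[0,0,0,-0.17,0.03,0.5,0],[0,0,0,-0.17,0.03,0.6,0],[0,0,0,-0.17,0.03,0.6,0],[0,0,0,0,0,0.6,0]]'; python3 go.py b 0 .06; python3 -m jog '[[0,0,0,-0.2,0.7,0.3,0],[0,0,0,-0.2,0.8,0.3,0],[0,0,0,0,0.9,0,0],[0,0,0,0,0.9,0,0],[0,0,0,0,0.9,0,0],[0,0,0,0,0.9,0,0]]'; python3 go.py a 0 .09
```

```text
time: 11.38
position: [0.5631, -0.2338, 0.0985]
orientation: [0.064, 0.971, 0.014, 0.229]
wrist_force: [0.5, 0.0, -0.1]
width: 0.501
finger_force: 0.0
t 11.38 rot units [ 1.137  0.34  -1.59 ] shift units [-0.752  0.331 -0.214] | TIP panel mm [29.801 -6.131 52.596] tool turn -0.227 F panel [ 0.374  0.118 -0.273] w 0.501 ff 0.0 j [-0.254  0.074 -1.016  1.12  -0.003  0.734]
toolz target [ 0.39  -0.075 -0.918]
axis units per 40mm out [-0.461  0.089  0.883] up [ 0.867 -0.167  0.469] left [0.189 0.982 0.   ]
time: 11.88
position: [0.5574, -0.0428, 0.1321]
orientation: [0.062, 0.973, 0.014, 0.223]
wrist_force: [1.0, -0.4, -0.1]
width: 0.501
finger_force: 0.0
t 11.88 rot units [ 1.075  0.044 -2.108] shift units [-1.377  7.204 -0.384] | TIP panel mm [ 116.637 -265.116   44.711] tool turn -0.282 F panel [ 0.938 -0.114 -0.58 ] w 0.501 ff 0.0 j [ 0.337 -0.05  -1.015  0.895 -0.329  0.445]
toolz target [ 0.402 -0.104 -0.91 ]
axis units per 40mm out [-0.455  0.118  0.883] up [ 0.855 -0.221  0.469] left [0.25  0.968 0.   ]
```

```bash
python3 -m jog '[[0,0.5,0,0,0,0.3,0],[0,0.5,0,-0.1,0,0.6,0],[0,0.5,0,-0.2,0,0.6,0],[0,0,0,-0.2,0,0.6,0],[0,0,0,-0.2,0,0.6,0],[0,0,0,0,0,0,0]]'; python3 go.py a 0 .12
python3 - <<'E'
from h import *; from go import frame
for c in("scene","top"):
    p,d=cams.read_camera(c);W=world(c,d)[d>0]
    for n in "ab":
        o,M=frame(n);T=(W-o)@M*1e3;T=T[(np.hypot(T[:,0],T[:,1])<30)&(T[:,2]<60)&(T[:,2]>-20)]
        t=T[T[:,2]>24];print(c,n,len(T),"top95",np.percentile(T[:,2],[50,90,97]) if len(T) else 0,"bar cov",len(t),t.mean(0) if len(t) else 0,"ang",np.degrees(.5*np.arctan2(2*np.cov(t[:,0],t[:,1])[0,1],np.var(t[:,0])-np.var(t[:,1]))) if len(t)>4 else 0)
E
```

```text
time: 12.38
position: [0.5377, -0.0515, 0.2384]
orientation: [0.067, 0.985, 0.015, 0.161]
wrist_force: [1.3, 0.4, 0.1]
width: 0.5
finger_force: 0.0
t 12.38 rot units [ 1.025 -1.015 -2.118] shift units [-1.225  7.509 -2.379] | TIP panel mm [ 155.877 -276.979  146.101] tool turn -0.295 F panel [ 1.116  0.704 -0.462] w 0.5 ff 0.0 j [ 0.465 -0.125 -0.627  0.344 -0.86   0.939]
toolz target [ 0.402 -0.104 -0.91 ]
axis units per 40mm out [-0.455  0.118  0.883] up [ 0.855 -0.221  0.469] left [0.25  0.968 0.   ]
scene a 146 top95 [17.254 39.407 41.47 ] bar cov 50 [ 8.34 -3.12 34.37] ang 3.3934190320222894
scene b 234 top95 [15.908 37.88  41.095] bar cov 54 [ 9.305 -3.521 34.888] ang 6.2132194379238666
top a 213 top95 [18.111 41.865 45.325] bar cov 61 [ 6.555 -0.399 38.894] ang -0.8724292937669424
top b 216 top95 [18.681 41.827 44.745] bar cov 59 [ 5.125 -1.088 39.119] ang 0.6022617141597204
```

B's knob is up at the same height as A's, with the bar at angle 0, so the empty warmer is off. Next I'll pick a tool tilt for A with good joint margins.

```bash
cat > plana.py <<'E'
from kin import *;from scipy.optimize import least_squares
from go import frame
np.set_printoptions(precision=2,suppress=True)
d,M=frame("a")
LO=np.array([-3.07,-1.43,-1.02,-3.03,-3.05,-3.03]);HI=np.array([3.07,2.12,1.25,1.67,0,3.03])
def ik(tip_h,tx,ty,turn,j0):
    z=np.array([tx,ty,-np.sqrt(1-tx*tx-ty*ty)]);a=-turn-np.pi/2
    y=np.array([np.cos(a),np.sin(a),0]);y-=z*(y@z);y/=np.linalg.norm(y);T=M@np.stack([np.cross(y,z),y,z],1)
    p=d+M@np.array([.003,0,tip_h])+.036*T[:,2]
    f=lambda j:np.r_[(fk(j)[0]-p)*5,(R.from_matrix(T)*fk(j)[1].inv()).as_rotvec()]
    r=least_squares(f,j0);return r.x,r.cost
for tx in(-.03,-.07,-.11):
  for ty in(-.1,-.05,0,.05):
    o=[]
    for h,turn in((.1,0),(.05,0),(.02,0),(.008,0),(.008,1.5)):
        j,c=ik(h,tx,ty,turn,[.81,.2,-.9,1.1,-.5,-.66-turn]);o.append((h,turn,j,round(c,5)))
    print(tx,ty,"minmargin j3 %.2f j4 %.2f j5 %.2f"%(min(x[2][2]+1.02 for x in o),min(1.67-x[2][3] for x in o),min(-x[2][4] for x in o)),"cost",max(x[3] for x in o),"j",o[0][2],o[3][2],o[4][2][5])
E
python3 plana.py
```

```text
-0.03 -0.1 minmargin j3 0.10 j4 0.64 j5 0.54 cost 0.0 j [ 1.1   0.11 -0.82  0.7  -0.77 -0.35] [ 0.91  0.25 -0.92  1.03 -0.55 -0.55] -2.0483168921651047
-0.03 -0.05 minmargin j3 0.05 j4 0.52 j5 0.47 cost 0.0 j [ 1.08  0.09 -0.86  0.74 -0.71 -0.36] [ 0.85  0.23 -0.97  1.15 -0.47 -0.61] -2.1101823117325695
-0.03 0 minmargin j3 0.01 j4 0.35 j5 0.40 cost 0.0 j [ 1.05  0.06 -0.9   0.79 -0.65 -0.38] [ 0.76  0.2  -1.01  1.32 -0.4  -0.7 ] -2.193027405108443
-0.03 0.05 minmargin j3 -0.02 j4 0.11 j5 0.32 cost 0.0 j [ 1.02  0.03 -0.94  0.85 -0.58 -0.4 ] [ 0.64  0.18 -1.04  1.56 -0.32 -0.81] -2.3081637157721104
-0.07 -0.1 minmargin j3 0.14 j4 0.77 j5 0.55 cost 0.0 j [ 1.09  0.12 -0.78  0.63 -0.79 -0.27] [ 0.92  0.26 -0.88  0.9  -0.55 -0.43] -1.9361908446216847
-0.07 -0.05 minmargin j3 0.10 j4 0.67 j5 0.48 cost 0.0 j [ 1.07  0.09 -0.81  0.66 -0.73 -0.28] [ 0.88  0.23 -0.92  1.   -0.48 -0.48] -1.98305197147705
-0.07 0 minmargin j3 0.05 j4 0.54 j5 0.40 cost 0.0 j [ 1.05  0.06 -0.85  0.69 -0.66 -0.29] [ 0.81  0.21 -0.97  1.13 -0.4  -0.55] -2.048376933485511
-0.07 0.05 minmargin j3 0.00 j4 0.34 j5 0.32 cost 0.0 j [ 1.02  0.04 -0.89  0.73 -0.59 -0.3 ] [ 0.71  0.19 -1.02  1.33 -0.32 -0.65] -2.1445056225225816
-0.11 -0.1 minmargin j3 0.19 j4 0.89 j5 0.57 cost 0.0 j [ 1.07  0.13 -0.73  0.56 -0.8  -0.19] [ 0.93  0.26 -0.83  0.78 -0.57 -0.31] -1.8232166203087083
-0.11 -0.05 minmargin j3 0.15 j4 0.82 j5 0.50 cost 0.0 j [ 1.06  0.1  -0.77  0.58 -0.74 -0.19] [ 0.9   0.24 -0.87  0.85 -0.5  -0.35] -1.852733587067323
-0.11 0 minmargin j3 0.10 j4 0.73 j5 0.42 cost 0.0 j [ 1.04  0.07 -0.81  0.6  -0.68 -0.2 ] [ 0.85  0.22 -0.92  0.94 -0.42 -0.4 ] -1.8953954276950262
-0.11 0.05 minmargin j3 0.05 j4 0.59 j5 0.34 cost 0.0 j [ 1.02  0.04 -0.84  0.63 -0.62 -0.2 ] [ 0.78  0.19 -0.97  1.08 -0.34 -0.47] -1.9611896179128188
```

```bash
sed -i "s/t=TILT\[n\];z=M@np.array(\[-np.sin(t),0,-np.cos(t)\])/z=M@np.array({'a':[-.07,-.05,-.9963],'b':[-.08,0,-.9968]}[n])/" go.py; python3 go.py a 0 .11 .003
```

```text
t 12.48 rot units [ 0.652 -0.936 -2.271] shift units [-1.029  7.443 -2.456] | TIP panel mm [ 152.829 -278.086  142.732] tool turn -0.295 F panel [-0.598 -0.006 -0.438] w 0.502 ff 0.0 j [ 0.463 -0.121 -0.633  0.344 -0.856  0.938]
toolz target [ 0.38  -0.15  -0.913]
axis units per 40mm out [-0.455  0.118  0.883] up [ 0.855 -0.221  0.469] left [0.25  0.968 0.   ]
```

```bash
python3 -m jog '[[0.08,-0.12,-0.28,-0.2,0.9,0,0],[0.08,-0.12,-0.28,-0.2,0.9,0,0],[0.08,-0.12,-0.28,-0.2,0.9,0,0],[0.08,-0.12,-0.28,-0.2,0.9,0,0],[0.08,-0.12,-0.28,-0.2,0.9,0,0],[0.08,-0.12,-0.28,0,0.9,-0.2,0],[0.08,-0.12,-0.28,0,0.9,-0.2,0],[0.08,-0.12,-0.28,0,0.9,-0.2,0]]'; python3 go.py a 0 .11 .003
```

```text
time: 13.15
position: [0.4949, 0.2366, 0.2072]
orientation: [0.051, 0.97, -0.127, 0.203]
wrist_force: [1.4, -0.7, 0.2]
width: 0.499
finger_force: 0.0
t 13.15 rot units [ 0.016 -0.007 -0.019] shift units [ 0.001  0.22  -1.789] | TIP panel mm [ 38.489  -8.489 172.161] tool turn -0.006 F panel [ 1.39  -0.309 -0.549] w 0.499 ff 0.0 j [ 1.102 -0.006 -0.681  0.534 -0.928 -0.124]
toolz target [ 0.38  -0.15  -0.913]
axis units per 40mm out [-0.455  0.118  0.883] up [ 0.855 -0.221  0.469] left [0.25  0.968 0.   ]
```

```bash
python3 -m jog '[[0,0,0,0,0.05,-0.45,0],[0,0,0,0,0.06,-0.45,0],[0,0,0,0,0.06,-0.45,0],[0,0,0,0,0.05,-0.44,0],[0,0,0,0.13,-0.035,-0.26,0],[0,0,0,0.13,-0.035,-0.26,0],[0,0,0,0.13,-0.035,-0.26,0],[0,0,0,0,0,0,0]]'; python3 go.py a 0 .05 .003; python3 tip.py | head -2; python3 -c "
from h import *
p,d=cams.read_camera('scene');q,_=cams.read_camera('top')
s=lambda i:cv2.resize(i,None,fx=5,fy=5,interpolation=cv2.INTER_CUBIC)
cv2.imwrite('pics/a1.png',np.hstack([s(p[120:200,345:425]),s(q[140:220,205:285])]))"
```

```text
time: 13.82
position: [0.5106, 0.2377, 0.1024]
orientation: [0.054, 0.97, -0.127, 0.201]
wrist_force: [-0.6, -0.4, 0.7]
width: 0.5
finger_force: 0.0
t 13.82 rot units [ 0.053 -0.037 -0.019] shift units [ 0.292  0.015 -0.492] | TIP panel mm [ 2.486 -3.294 72.603] tool turn -0.009 F panel [-0.096 -0.52   0.885] w 0.5 ff 0.0 j [ 1.022  0.13  -0.846  0.72  -0.656 -0.303]
toolz target [ 0.38  -0.15  -0.913]
axis units per 40mm out [-0.455  0.118  0.883] up [ 0.855 -0.221  0.469] left [0.25  0.968 0.   ]
w 0.5003584517973751
scene [(-100, 40, array([9., 1.])), (-90, 45, array([6., 0.])), (-80, 45, array([7., 2.])), (-70, 41, array([ 6., -2.])), (-60, 39, array([ 7., -0.])), (-50, 35, array([ 5., -2.])), (-40, 9, array([ 7., -8.])), (-30, 0, 0), (-20, 0, 0), (-10, 8, array([ 4., -3.])), (0, 9, array([1., 2.])), (10, 11, array([  2., -12.])), (20, 15, array([-2.,  7.]))]
```

View pics/a1.png

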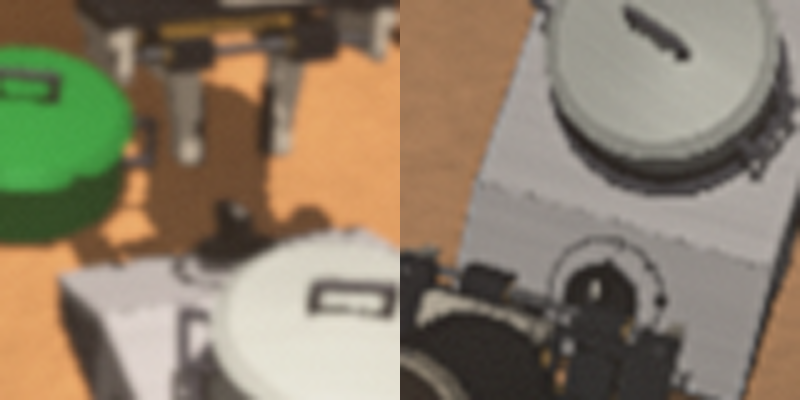

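Fingers at scene crop (188,155) and (283,150) straddle A's bar at (235,215), centred. Descending.

```bash
python3 -m jog '[[0.02,-0.01,0,0.1,-0.005,-0.19,0],[0.02,-0.01,0,0.1,-0.01,-0.19,0],[0,0,0,0.1,-0.01,-0.19,0],[0,0,0,0.1,-0.01,-0.19,0],[0,0,0,0.1,-0.01,-0.19,0],[0,0,0,0.05,-0.01,-0.1,0.3],[0,0,0,0,0,0,0.5],[0,0,0,0,0,0,0.5]]'; python3 go.py a 0 .02 .003
```

```text
time: 14.68
position: [0.5334, 0.2376, 0.0636]
orientation: [0.049, 0.97, -0.127, 0.203]
wrist_force: [-1.0, -1.1, 0.4]
width: 0.336
finger_force: 0.0
t 14.68 rot units [-0.017  0.009 -0.026] shift units [ 0.063 -0.07  -0.185] | TIP panel mm [ 3.681  1.976 27.999] tool turn -0.005 F panel [-0.478 -1.305  0.691] w 0.336 ff 0.0 j [ 0.926  0.201 -0.899  0.897 -0.528 -0.416]
toolz target [ 0.38  -0.15  -0.913]
axis units per 40mm out [-0.455  0.118  0.883] up [ 0.855 -0.221  0.469] left [0.25  0.968 0.   ]
```

Now press: about 13 mm to contact, plus about 9 mm.

```bash
python3 -m jog '[[0,0,0,0.04,-0.04,-0.1,0.5],[0,0,0,0.05,-0.04,-0.12,0.5],[0,0,0,0.02,-0.01,-0.05,0.5],[0,0,0,0,0,0,0.5]]'; python3 go.py a 0 .01 .003; python3 -m jog '[[0,0,0,0.05,-0.01,-0.1,0.5],[0,0,0,0.03,-0.01,-0.06,0.5],[0,0,0,0,0,0,0.5]]'; python3 go.py a 0 .006 .003
```

```text
time: 15.02
position: [0.5379, 0.2347, 0.0526]
orientation: [0.049, 0.97, -0.127, 0.203]
wrist_force: [-1.8, 2.7, 2.3]
width: 0.253
finger_force: 1.7
t 15.02 rot units [-0.024  0.011 -0.035] shift units [ 0.062 -0.027 -0.132] | TIP panel mm [ 3.087  0.26  15.909] tool turn -0.006 F panel [-1.006  2.157  3.185] w 0.253 ff 1.7 j [ 0.891  0.217 -0.919  0.965 -0.493 -0.457]
toolz target [ 0.38  -0.15  -0.913]
axis units per 40mm out [-0.455  0.118  0.883] up [ 0.855 -0.221  0.469] left [0.25  0.968 0.   ]
time: 15.27
position: [0.5414, 0.2339, 0.0466]
orientation: [0.049, 0.97, -0.127, 0.204]
wrist_force: [-4.2, 1.5, 7.1]
width: 0.246
finger_force: 3.7
t 15.27 rot units [-0.024  0.016 -0.033] shift units [ 0.021 -0.019 -0.069] | TIP panel mm [3.351 0.362 8.936] tool turn -0.005 F panel [-0.626  0.388  8.328] w 0.246 ff 3.7 j [ 0.871  0.228 -0.927  1.006 -0.476 -0.483]
toolz target [ 0.38  -0.15  -0.913]
axis units per 40mm out [-0.455  0.118  0.883] up [ 0.855 -0.221  0.469] left [0.25  0.968 0.   ]
```

```bash
python3 -m jog '[[0,0,0,0.02,-0.005,-0.035,0.62],[0,0,0,0,0,0,0.62],[0.26,-0.1,-0.6,0,0,0,0.62],[0.26,-0.1,-0.6,0,0,0,0.62],[0.26,-0.1,-0.6,0,0,0,0.62],[0.26,-0.1,-0.6,0,0,0,0.62],[0.26,-0.1,-0.6,0,0,0,0.62],[0,0,0,0,0,0,0.62]]'; python3 go.py a 0.4 .006 .003
```

```text
time: 15.93
position: [0.5422, 0.2324, 0.0457]
orientation: [0.005, 0.924, -0.318, 0.21]
wrist_force: [-2.3, -3.4, 8.9]
width: 0.19
finger_force: 8.7
t 15.93 rot units [-0.051  0.044 -0.024] shift units [ 0.002  0.02  -0.047] | TIP panel mm [ 3.858 -1.058  7.619] tool turn 0.398 F panel [ 3.022 -3.887  8.519] w 0.19 ff 8.7 j [ 0.859  0.227 -0.936  1.033 -0.466 -0.901]
toolz target [ 0.38  -0.15  -0.913]
axis units per 40mm out [-0.455  0.118  0.883] up [ 0.855 -0.221  0.469] left [0.25  0.968 0.   ]
```

```bash
python3 -m jog '[[0,0,0,0.02,0,-0.05,0.62],[0,0,0,0.01,0,-0.03,0.62],[0,0,0,0,0,0,0.62]]'; python3 go.py a 0.4 .006 .003
```

```text
time: 16.18
position: [0.5436, 0.2328, 0.0444]
orientation: [0.005, 0.925, -0.315, 0.212]
wrist_force: [-24.0, -3.9, 33.5]
width: 0.191
finger_force: 21.2
t 16.18 rot units [-0.041  0.061 -0.072] shift units [-0.033  0.008 -0.014] | TIP panel mm [ 4.252 -0.326  5.887] tool turn 0.392 F panel [-3.94  -9.78  39.982] w 0.191 ff 21.2 j [ 0.851  0.229 -0.94   1.056 -0.459 -0.911]
toolz target [ 0.38  -0.15  -0.913]
axis units per 40mm out [-0.455  0.118  0.883] up [ 0.855 -0.221  0.469] left [0.25  0.968 0.   ]
```

```bash
python3 -m jog '[[0.26,-0.1,-0.6,-0.012,0.003,0.026,0.62],[0.26,-0.1,-0.6,0,0,0,0.62],[0.26,-0.1,-0.6,0,0,0,0.62],[0.26,-0.1,-0.6,0,0,0,0.62],[0.26,-0.1,-0.6,0,0,0,0.62],[0,0,0,0,0,0,0.62]]'; python3 go.py a 0.8 .006 .003
```

```text
time: 16.68
position: [0.5426, 0.2315, 0.0446]
orientation: [-0.039, 0.843, -0.493, 0.209]
wrist_force: [-16.2, -5.3, 25.2]
width: 0.19
finger_force: 17.6
t 16.68 rot units [-0.052  0.086 -0.067] shift units [-0.01   0.041 -0.018] | TIP panel mm [ 3.756 -1.892  6.309] tool turn 0.796 F panel [-0.88  -9.229 28.976] w 0.19 ff 17.6 j [ 0.845  0.225 -0.948  1.072 -0.455 -1.325]
toolz target [ 0.38  -0.15  -0.913]
axis units per 40mm out [-0.455  0.118  0.883] up [ 0.855 -0.221  0.469] left [0.25  0.968 0.   ]
```

```bash
python3 -m jog '[[0.26,-0.1,-0.6,-0.006,0.01,0.013,0.62],[0.26,-0.1,-0.6,0,0.01,0,0.62],[0.26,-0.1,-0.6,0,0.01,0,0.62],[0.26,-0.1,-0.6,0,0,0,0.62],[0,0,0,0,0,0,0.62]]'; python3 go.py a 1.2 .006 .003; python3 -c "
from h import *
p,d=cams.read_camera('scene');q,_=cams.read_camera('top')
s=lambda i:cv2.resize(i,None,fx=5,fy=5,interpolation=cv2.INTER_CUBIC)
cv2.imwrite('pics/a2.png',np.hstack([s(p[120:200,350:430]),s(q[140:220,205:285])]))"
```

```text
time: 17.1
position: [0.5419, 0.2311, 0.0443]
orientation: [-0.072, 0.754, -0.621, 0.202]
wrist_force: [-16.2, -7.8, 22.5]
width: 0.193
finger_force: 15.9
t 17.1 rot units [ 0.229  0.008 -0.7  ] shift units [ 0.009  0.052 -0.012] | TIP panel mm [ 2.957 -2.468  6.396] tool turn 1.114 F panel [ -1.549 -11.645  26.272] w 0.193 ff 15.9 j [ 0.843  0.224 -0.953  1.086 -0.455 -1.656]
toolz target [ 0.38  -0.15  -0.913]
axis units per 40mm out [-0.455  0.118  0.883] up [ 0.855 -0.221  0.469] left [0.25  0.968 0.   ]
```

View pics/a2.png

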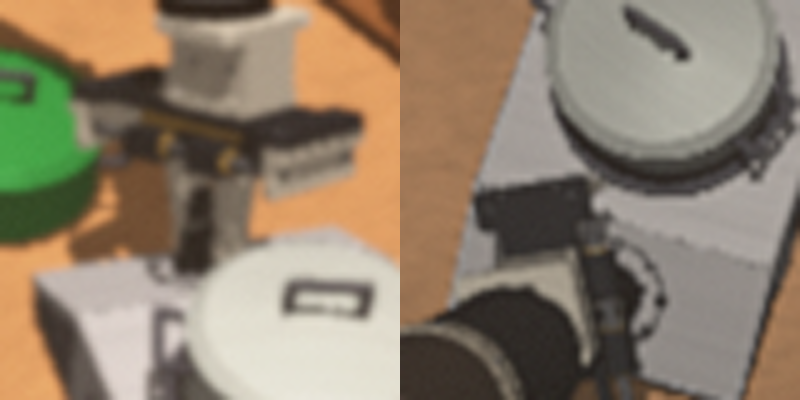

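Fingers are on A's skirt (scene crop (225,225)) and the body clears the pan lid. Turning on toward the mark.

```bash
python3 -m jog '[[0.26,-0.1,-0.6,0,-0.01,0.005,0.62],[0.26,-0.1,-0.6,0,-0.01,0.005,0.62],[0.2,-0.08,-0.46,0,0,0,0.62],[0,0,0,0,0,0,0.62]]'; python3 go.py a 1.35 .014 .003 -.002;python3 -c "
from h import *;s=manip.observe();print(s['ft_torque'])"
```

```text
time: 17.53
position: [0.5415, 0.2308, 0.0442]
orientation: [0.094, -0.682, 0.699, -0.193]
wrist_force: [-16.5, -6.7, 19.1]
width: 0.19
finger_force: 13.9
t 17.53 rot units [ 0.004  0.11  -0.194] shift units [-0.084  0.034  0.168] | TIP panel mm [ 2.523 -2.895  6.416] tool turn 1.333 F panel [ -3.666 -10.576  23.638] w 0.19 ff 13.9 j [ 0.839  0.223 -0.958  1.101 -0.451 -1.885]
toolz target [ 0.38  -0.15  -0.913]
axis units per 40mm out [-0.455  0.118  0.883] up [ 0.855 -0.221  0.469] left [0.25  0.968 0.   ]
[-2.74701166  3.85900399 -1.74158513]
```

```bash
python3 -m jog '[[0,0,0,-0.04,0.01,0.08,0.62],[0,0,0,-0.04,0.01,0.08,0.62],[0,0,0,-0.045,0.01,0.08,0.62],[0,0,0,0,0,0,0.62]]'; python3 go.py a 1.35 .018 .003 -.002;python3 -c "
from h import *;s=manip.observe();print(s['ft_torque'])"
```

```text
time: 17.87
position: [0.5365, 0.2343, 0.0529]
orientation: [0.094, -0.684, 0.697, -0.192]
wrist_force: [-4.1, -2.7, -0.5]
width: 0.193
finger_force: 2.1
t 17.87 rot units [-0.003  0.092 -0.239] shift units [-0.006 -0.042  0.038] | TIP panel mm [ 1.69  -0.842 16.795] tool turn 1.328 F panel [-3.093 -3.641  1.093] w 0.193 ff 2.1 j [ 0.876  0.208 -0.944  1.029 -0.475 -1.837]
toolz target [ 0.38  -0.15  -0.913]
axis units per 40mm out [-0.455  0.118  0.883] up [ 0.855 -0.221  0.469] left [0.25  0.968 0.   ]
[-0.17953285  2.99118413 -0.50353956]
```

```bash
sed -i 's/"F panel",f,/"F panel",f,"T panel",M.T@s["ft_torque"],/; s/    print("toolz target".*//' go.py; python3 -m jog '[[0.13,-0.05,-0.3,0,0,0.005,0.62],[0.13,-0.05,-0.3,0,0,0.005,0.62],[0,0,0,0,0,0,0.62]]'; python3 go.py a 1.4 .018 .003 -.002;  python3 -m jog '[[0.13,-0.05,-0.3,0,0,0,0.62],[0.13,-0.05,-0.3,0,0,0,0.62],[0,0,0,0,0,0,0.62]]'; python3 go.py a 1.5 .018 .003 -.002
```

```text
time: 18.12
position: [0.5363, 0.2338, 0.0526]
orientation: [0.102, -0.655, 0.724, -0.189]
wrist_force: [-7.1, -3.1, 1.4]
width: 0.188
finger_force: 3.2
t 18.12 rot units [-0.096  0.133  0.   ] shift units [ 0.001 -0.03   0.046] | TIP panel mm [ 1.417 -1.334 16.59 ] tool turn 1.409 F panel [-4.737 -4.756  4.096] T panel [-1.338  3.517  0.04 ] w 0.188 ff 3.2 j [ 0.875  0.208 -0.946  1.033 -0.475 -1.922]
time: 18.37
position: [0.5359, 0.2334, 0.0523]
orientation: [0.109, -0.626, 0.75, -0.185]
wrist_force: [-8.9, -2.4, 1.5]
width: 0.191
finger_force: 4.1
t 18.37 rot units [-0.022  0.112 -0.156] shift units [ 0.009 -0.018  0.054] | TIP panel mm [ 1.045 -1.85  16.386] tool turn 1.489 F panel [-6.371 -4.554  5.079] T panel [-1.76   4.108  0.097] w 0.191 ff 4.1 j [ 0.874  0.208 -0.948  1.037 -0.475 -2.005]
```

```bash
python3 -m jog '[[0,0,0,-0.02,0.005,0.06,0.62],[0.13,-0.05,-0.3,0.03,0,0,0.62],[0.13,-0.05,-0.3,0.02,0,0,0.62],[0,0,0,0,0,0,0.62]]'; python3 go.py a 1.57 .02 .003 -.002;  python3 -m jog '[[0.13,-0.05,-0.3,0,0,0,0.62],[0.13,-0.05,-0.3,0,0,0,0.62],[0,0,0,0,0,0,0.62]]'; python3 go.py a 1.65 .02 .003 -.002
```

```text
time: 18.7
position: [0.5368, 0.2346, 0.0543]
orientation: [0.117, -0.596, 0.773, -0.18]
wrist_force: [-11.6, 0.4, -1.3]
width: 0.194
finger_force: 5.2
t 18.7 rot units [-0.06   0.126 -0.099] shift units [-0.035 -0.043  0.048] | TIP panel mm [ 2.441 -0.512 17.909] tool turn 1.567 F panel [-10.585  -2.551   4.207] T panel [-0.84   5.295 -0.086] w 0.194 ff 5.2 j [ 0.878  0.206 -0.943  1.025 -0.478 -2.074]
time: 18.95
position: [0.5364, 0.2341, 0.0539]
orientation: [0.124, -0.565, 0.796, -0.176]
wrist_force: [-12.4, -0.1, -0.6]
width: 0.192
finger_force: 5.9
t 18.95 rot units [-0.048  0.128 -0.103] shift units [-0.025 -0.032  0.057] | TIP panel mm [ 2.001 -1.024 17.735] tool turn -4.637 F panel [-10.87   -3.233   5.058] T panel [-1.16   5.874  0.008] w 0.192 ff 5.9 j [ 0.878  0.206 -0.944  1.029 -0.478 -2.156]
```

```bash
python3 -m jog '[[0,0,0,-0.03,0,0,0.62],[0,0,0,-0.03,0,0,0.62],[0,0,0,0,0,0,0.62]]'; python3 go.py a 1.65 .02 0 -.002; python3 -c "
from h import *
p,d=cams.read_camera('scene');q,e=cams.read_camera('top')
s=lambda i:cv2.resize(i,None,fx=9,fy=9,interpolation=cv2.INTER_CUBIC)
cv2.imwrite('pics/a3.png',np.hstack([s(p[150:194,370:414]),s(q[180:224,226:270])]))
from go import frame
for c,D in (('scene',d),('top',e)):
    W=world(c,D);o,M=frame('a');T=(W-o)@M*1e3
    m=(np.hypot(T[...,0],T[...,1])<45)&(T[...,2]<60)&(T[...,2]>-12)&(D>0)
    np.set_printoptions(precision=0,suppress=True,linewidth=200)
    v=np.argwhere(m);print(c,len(v),v.min(0),v.max(0));r0,c0=v.min(0);r1,c1=v.max(0)
    print(np.where(m,T[...,2].round(),-99).astype(int)[r0:r1+1,c0:c1+1] if c=='scene' else '')
"
```

```text
time: 19.2
position: [0.5352, 0.2352, 0.0552]
orientation: [0.125, -0.566, 0.796, -0.176]
wrist_force: [-8.2, 0.9, 1.8]
width: 0.191
finger_force: 3.9
t 19.2 rot units [-0.052  0.142 -0.123] shift units [-0.059 -0.043 -0.009] | TIP panel mm [ 1.269 -0.286 19.506] tool turn -4.639 F panel [-6.399 -1.217  5.39 ] T panel [-0.531  4.342 -0.092] w 0.191 ff 3.9 j [ 0.882  0.203 -0.946  1.029 -0.48  -2.157]
scene 258 [156 379] [177 399]
[[-99 -99 -99 -99 -99 -99 -99 -99  55 -99 -99 -99 -99 -99 -99 -99 -99 -99 -99 -99 -99]
 [-99 -99 -99 -99 -99 -99 -99 -99  52  53  54 -99 -99 -99 -99 -99 -99 -99 -99 -99 -99]
 [-99 -99 -99 -99 -99 -99 -99 -99  49  49  51  58 -99  59  58  58  57  57  56 -99 -99]
 [-99 -99 -99 -99 -99 -99 -99 -99  43  47  48  54  56  56  56  54  55  55  55 -99 -99]
 [-99 -99 -99 -99 -99 -99 -99 -99  41  42  46  49  53  52  52  52  52  51  51 -99 -99]
 [-99 -99 -99 -99 -99 -99 -99 -99  40  40  40  46  49  49  49  49  47  47  47 -99 -99]
 [-99 -99 -99 -99 -99 -99 -99 -99  35  39  39  44  45  47  45  44  45  43  42  37 -99]
 [-99 -99 -99 -99 -99 -99  39  37  38  37  37  40  42  41
[... 576 characters left out ...]
6  14  15  15  14  14  14  12  16  12  15  14  14  15  15 -99]
 [-99 -99 -99   0  13  12  14  12  14  15  13  14  12  13  14  12  14 -99 -99 -99 -99]
 [-99  -1  -1   1  -1  -1   8  10  10  11  12  11  11  11  13  10 -99 -99 -99 -99 -99]
 [  0   0   0   0   1   1   1   1  -2  -1   1   0   2   2 -99 -99 -99 -99 -99 -99 -99]
 [ -1   1  -1  -1  -1   0   0   1  -1   1  -2   1   0 -99 -99 -99 -99 -99 -99 -99 -99]
 [ -2   1   2  -1   1   0  -1   0  -1  -1   1   0 -99 -99 -99 -99 -99 -99 -99 -99 -99]
 [-99  -2 -99  -1  -1   0   1   1   0   1   0 -99 -99 -99 -99 -99 -99 -99 -99 -99 -99]
 [-99 -99 -99 -99 -99  -2 -99 -99  -1  -2 -99 -99 -99 -99 -99 -99 -99 -99 -99 -99 -99]]
top 155 [190 243] [211 259]
```

View pics/a3.png

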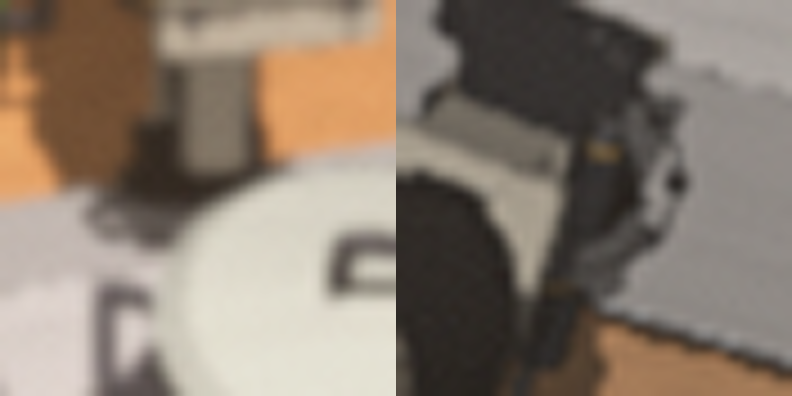

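Depth shows A's bar top near h≈40 mm and the skirt at 12–18 mm, so the knob has sprung up and resists further turning. Opening, relieving the twist and lifting away to verify.

```bash
python3 -m jog '[[0,0,0,0,0,0,0.4],[0,0,0,0,0,0,0.2],[-0.13,0.05,0.3,0,0,0,0.1],[-0.13,0.05,0.3,-0.05,0.01,0.1,0],[0,0,0,-0.1,0.03,0.22,0],[0,0,0,-0.15,0.04,0.3,0],[0,0,0,-0.15,0.04,0.3,0],[0,0,0,-0.15,0.04,0.3,0]]';python3 go.py a 1.4 .1 0;  python3 -m jog '[[0,0.2,0,-0.2,0,0.4,0],[0,0.2,0,-0.2,0,0.5,0],[0,0.2,0,-0.2,0,0.6,0],[0,0,0,-0.3,0,0.6,0],[0,0,0,-0.3,0,0.6,0],[0,0,0,-0.3,0,0.6,0]]'; python3 go.py a 1.4 .1 0
python3 - <<'E'
from h import *; from go import frame
for c in("scene","top"):
    p,d=cams.read_camera(c);W=world(c,d)[d>0]
    if c=="scene":P=p
    else: cv2.imwrite("pics/end.png",np.hstack([cv2.resize(P[140:200,360:420],(480,480),interpolation=2),cv2.resize(p[140:220,205:285],(320,320),interpolation=2).repeat(1,0)[:0+320].copy() if 0 else cv2.resize(p[180:220,225:265],(320,480),interpolation=2)]))
    for n in "ab":
        o,M=frame(n);T=(W-o)@M*1e3;T=T[(np.hypot(T[:,0],T[:,1])<30)&(T[:,2]<60)&(T[:,2]>-20)]
        t=T[T[:,2]>24];print(c,n,len(T),"z50/90/97",np.percentile(T[:,2],[50,90,97]).round(1),"bar",len(t),t.mean(0).round(1),"ang",np.degrees(.5*np.arctan2(2*np.cov(t[:,0],t[:,1])[0,1],np.var(t[:,0])-np.var(t[:,1]))).round(1))
    T=W[(abs(W[:,0]-.685)<.1)&(abs(W[:,1]-.2)<.1)&(W[:,2]>.17)&(W[:,2]<.215)];print("pan top",T.mean(0).round(3))
E
```

```text
time: 19.97
position: [0.5119, 0.2419, 0.1052]
orientation: [0.118, -0.597, 0.773, -0.181]
wrist_force: [0.4, 0.1, -1.3]
width: 0.503
finger_force: 0.0
t 19.97 rot units [-0.614  0.347  1.184] shift units [-0.375  0.074  0.505] | TIP panel mm [ 3.455  0.303 75.058] tool turn 1.567 F panel [-0.264  0.174 -1.31 ] T panel [ 0.189  1.401 -0.058] w 0.503 ff 0.0 j [ 1.018  0.117 -0.872  0.772 -0.63  -1.919]
time: 20.47
position: [0.4516, 0.2417, 0.2382]
orientation: [0.09, -0.603, 0.777, -0.159]
wrist_force: [0.4, 0.5, 0.1]
width: 0.497
finger_force: 0.0
t 20.47 rot units [-0.576 -0.251  1.207] shift units [ 1.134  0.079 -2.818] | TIP panel mm [ 16.784 -14.385 219.576] tool turn 1.56 F panel [ 0.319  0.542 -0.   ] T panel [ 0.239  1.204 -0.147] w 0.497 ff 0.0 j [ 1.177 -0.068 -0.612  0.423 -1.067 -1.643]
scene a 184 z50/90/97 [21.6 39.1 40.5] bar 79 [ 4.7 -1.4 33.7] ang 88.4
scene b 228 z50/90/97 [15.7 39.1 41. ] bar 51 [ 9.3 -3.7 35.8] ang 5.0
pan top [0.692 0.193 0.177]
top a 201 z50/90/97 [19.3 41.4 45. ] bar 63 [ 5.9 -3.5 38.2] ang -83.5
top b 222 z50/90/97 [17.8 41.  44.6] bar 59 [ 4.  -1.6 37.9] ang 1.3
pan top [0.684 0.198 0.179]
```

View pics/end.png

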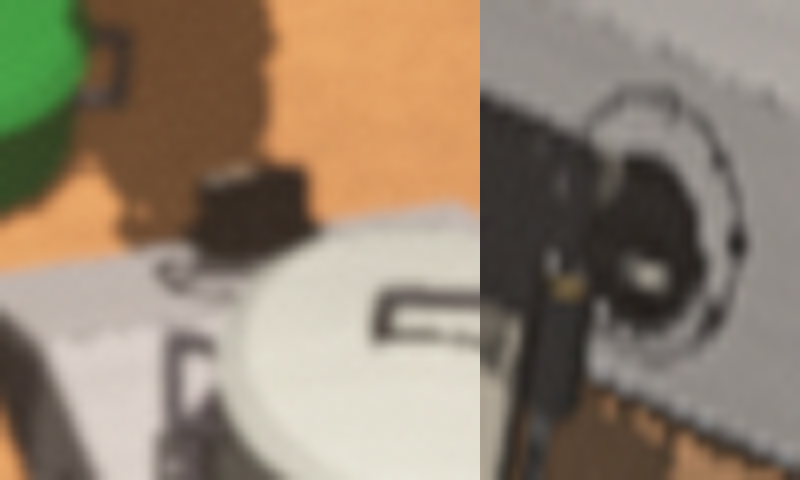

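A's bar stands about 85–90° clockwise (two bars, within tolerance) at full up height. B is off, the pan is unmoved, and the arm is clear.

```bash
python3 -m jog '[[0,0,0,0,0,0,0],[0,0,0,0,0,0,0],[0,0,0,0,0,0,0]]' | head -1; python3 -c "
from workcell import close_job;print(close_job())"
```

```text
time: 20.82
the job is handed in; nothing more can be done
None
```

The job is handed in, with no verdict shown: by depth images the empty warmer's knob is up at off, the pan warmer's knob is up at about setting 2 (roughly 1.5 rad), and the pan is where it was; I did not re-measure the bystanders.

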